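Scan a black bottle and put it with the checked pieces

TASK

Stand the flat black bottle upright and centred on the small rubber pad, one broad face square to the nose of the clamped scanner gun, and let go of it; then squeeze the gun's trigger all the way in for about half a second and let it spring back out. Afterwards stand the bottle upright in the empty low grey tray and let go. Never pull the trigger unless the bottle is on the pad, and leave all the other things where they are.

Things in the scene. Friction and masses are not known exactly. Their poses are not given: they have to be found in the camera images.
- bottle_mid (a point): Loose flat oblong black plastic bottle with a pale label and grey cap, 0.1 kg, standing. Body 72 mm (x) by 44 mm (y) by 118 mm tall, then a cap 36 mm across, 136 mm high in all. This point: on its axis, 68 mm above the underside; z up. Broad faces look along +-y and are alike. Grasped across y about 95 mm above the underside, the fingers stay above the scanner.
- bottle: The same bottle; origin at the centre of its underside, axes as bottle_mid.
- pad (a point): Centre of a thin dark rubber rectangle, 80 mm (x) by 52 mm (y), on the aluminium base plate of the scanner fixture (screwed down), 12 mm above the table: the bottle's underside goes here, its x and y along this point's, either way round. These are the fixture's axes: x away from the robot at yaw 0, z up; the gun's nose is on the +y side.
- nose (a point): Centre of the gun's nose face, looking to -y at the pad, 43 mm above the base plate and 10 mm clear of a bottle centred on the pad. From here the grey housing runs 195 mm along +y, 55 mm wide in x, its top 25 mm above this point. Axes as pad.
- grip_back (a point): Point on the back (+y) face of the gun's fixed pistol grip, half-way along it, 43 mm above the base plate. The gun lies on its side, clamped; its grip sticks out of the housing towards -x, about 100 mm long, 28 mm thick (y), 36 mm high (z), its free end leaning 0.15 rad to +y. Axes as pad. Its +y side is clear.
- trigger_face (a point): Point on the outer (-y) face of the black paddle trigger, mid height, 47 mm from its upright hinge by the housing. Paddle 70 mm long (to -x), 10 mm thick, 26 mm high, in front (-y) of the grip. Along y from grip_back: 58 mm released, 45 mm squeezed home. The grip does not yield: to pinch both from above, centre the fingers 22 mm to -y of grip_back.
- trigger (a joint): Trigger angle, rad: 0 released, 0.28 squeezed fully in (hard stop), the face moving to +y. A spring returns it: about 3 N at trigger_face to start, about 9 N fully in.
- tray: Empty open low grey plastic tray, fixed to the table, outside 150 mm (its x) by 190 mm (its y) by 45 mm high, walls and floor 5 mm. Origin at the centre of its underside, z up. It stands on one side of the scanner, the bottle on the other. Other things and crates on the table are up to 200 mm high.
- round_bottle: Bystander: tall round black bottle, 66 mm across, 190 mm high, standing; origin at the centre of its underside.
- can: Bystander: bare aluminium drinks can, 66 mm across, 115 mm high, standing; origin at the centre of its underside.
- tub: Bystander: squat white tub with lid, 86 mm across, 65 mm high, standing; origin at the centre of its underside.

How it is judged (in metres and radians):
On the way, in this order (a step that is already met when the one before it is completed fails the run):
1. the bottle stands upright on the pad, centred, a broad face square to the nose, and is let go (horizontal distance between bottle_mid and pad below 0.015 m and angle between bottle_mid's own z axis and vertical below 0.1 rad and angle between the y axis of bottle_mid and the y axis of pad, either way round below 0.2 rad and z of bottle_mid in the frame of pad between 0.06 and 0.076 m and contact force between bottle and the fingers below 0.3 N), for 0.2 s.
2. the trigger is squeezed in with the bottle on the pad (horizontal distance between bottle_mid and pad below 0.015 m and angle between bottle_mid's own z axis and vertical below 0.1 rad and angle between the y axis of bottle_mid and the y axis of pad, either way round below 0.2 rad and z of bottle_mid in the frame of pad between 0.06 and 0.076 m and value of joint trigger above 0.22 rad), for 0.2 s.
3. the trigger is let go and back out, the bottle still on the pad (horizontal distance between bottle_mid and pad below 0.015 m and angle between bottle_mid's own z axis and vertical below 0.1 rad and angle between the y axis of bottle_mid and the y axis of pad, either way round below 0.2 rad and z of bottle_mid in the frame of pad between 0.06 and 0.076 m and value of joint trigger below 0.04 rad), for 0.1 s.
At the end, for the whole second after the job is handed in: The bottle stands upright (within 0.1 rad), at rest, on the tray's floor, anywhere inside; the trigger is out (under 0.04 rad). Before, it stood on the pad (within 15 mm, 0.2 rad) while the trigger was squeezed past 0.22 rad for 0.2 s and let out (x of bottle_mid in the frame of tray between -0.07 and 0.07 m and y of bottle_mid in the frame of tray between -0.09 and 0.09 m and z of bottle_mid in the frame of tray between 0.065 and 0.081 m and angle between bottle_mid's own z axis and vertical below 0.1 rad and linear speed of bottle below 0.02 m/s and value of joint trigger below 0.04 rad); the robot touches nothing.
It fails at once if the trigger is pulled (beyond 0.12 rad) with the bottle more than 40 mm from the pad's centre (value of joint trigger above 0.12 rad and horizontal distance between bottle_mid and pad above 0.04 m).
It fails at once if another thing on the table is moved more than 30 mm (distance of any of round_bottle, can, tub from where it was at the start of the episode above 0.03 m).
It also fails if it takes over 69 s, if anything falls off the work surface, if the arm or the gripper's body presses on something with over 40 N, if the wrist force passes 120 N, or if a joint passes its speed limit or range.

ROBOT

A 6-joint arm with a two-finger parallel gripper is mounted at the origin on the work surface. World frame = base frame: x ahead of the robot, y to its left, z up, the work surface at z = 0. Lengths are in m, angles in degrees, forces in N, time in s.
With the tool pointing down it reaches from about 0.35 to 0.875 m from the base axis. Payload 4.2 kg.
Tool frame: the origin (TCP) lies midway between the tips of the shut fingers; the grasp point (between the pads) lies 19 mm behind it (hold_point_z is the z of the grasp point in the tool frame, in m); z points along the fingers, y is the direction in which the jaws open and shut (so a half turn about z gives the same grasp; the last joint's range is limited). The gripper opens to 87 mm and grips with 3 to 60 N. Pads are 19 mm wide; open, the fingers measure 117 mm over their backs; the gripper's body (75 mm by 190 mm) begins 51 mm behind the grasp point.
Start: joints at [85.52, 22.042, 0.453, 0, -68.411, -14.817], TCP at [0.207, 0.59, 0.223] pointing down, gripper open.
Joint ranges: [-179.83, 179.83], [-69.29, 118.12], [-61.27, 80.66], [-181.25, 117.63], [-171.15, -9.14], [-177.46, 177.46]. Speed limits (degrees/s): [159.86, 159.86, 180, 180, 180, 180].

INTERFACE

Orientations are given as a 3x3 rotation matrix whose columns are the frame's x, y, z axes.
In Python, from station import * gives the robot as it stands. The module is installed in compiled form; this text tells all that it offers.
- The arm moves only by the tool jog_arm, never from a script. Its argument "moves" is a list of rows, each a list of 7 numbers: the closure, from -1 (fully open) to 1 (shut), then the shift along the tool's x, y, z in m, then the turn, a rotation vector about the tool's x, y, z in rad. In form: [[gripper, x, y, z, wx, wy, wz], ...]. A call has exactly 10 rows; each row is the pose to reach, as a shift and turn from the pose commanded when the call began, along the tool's axes at that moment; what a row does not reach only later rows make up. A row lasts 1/12 s, in which the tool goes at most 41.7 mm and 7.16 degrees, less where a joint would pass 70% of its speed; a pose out of reach is approached as far as the arm can. A call with a gripper value outside its range is refused whole. The fingers move at their own pace and stop on an object; the grip force is fixed at half the most. Time passes only in rows, so rows that repeat a pose let the fingers close, or fill a call up. It gives the time, the measured TCP pose, the force and the opening at its end, in the units of the state.
- sense(): the state, without advancing time (a new reading comes with each control period).
- capture(name): name is "scene" or "top"; returns a dict with "frame" (384x512x3 uint8, red, green, blue), "fov_y" (degrees; the focal length in pixels is half the picture's height over the tangent of half this angle, whatever the lens; pixels are square), "cx", "cy" (the principal point, pixels), "k1" (the pictures are not rectified: a ray, as slopes to the right and down, at radius r is drawn at 1 + k1 r^2 times it, then the intrinsics apply), "world_from_camera" (4x4, takes a point from camera to world coordinates). Camera axes: x right, y down, z forward; pixel columns grow to the right and rows downward; lengths in m; the calibration is good to about 2 mm. A picture is of the moment at which its call begins. There is no depth.
- finish_job(): hands the job in, once; it reports no verdict.
The state is a dict: "time_s": time; "joints": joint angles; "joint_velocities": joint speeds; "effort": joint torques, N m; "tcp_pos": TCP position; "ee_rot": TCP orientation; "wrist_force": force on the tool from outside, world axes, zero at the start; "moment": the same for the moment, N m; "gripper_width": opening from 0.0 (shut) to 1.0 (fully open).
Only numpy, scipy, OpenCV 4.12 (cv2) and the standard library are available. Lean on these libraries where they do the work, as an engineer would, in place of code of your own. Each camera call takes 0.05 s, during which the arm holds its last target.

## Working session

There is one attempt and no reset: what is moved stays moved. The work goes in short steps, Python scripts to look and compute and a tool call to move; the robot and the scene stay as the last step left them, time stands still between calls to the robot, and variables do not carry over. Pictures are saved under pics/ and viewed, and the job is handed in when it is done.

Besides the shell and the picture viewer there is one more tool, called after "Call:" in YAML: its name, and indented under it one key for each argument. jog_arm: Moves the arm, as the interface text tells. Its arguments: {"type":"object","properties":{"moves":{"type":"array"}},"required":["moves"]}

```bash
mkdir -p pics; python3 - <<'E'
from station import *
import cv2,pickle
s=sense();print({k:s[k] for k in ("time_s","tcp_pos","ee_rot","gripper_width","wrist_force")})
d={}
for n in("scene","top"):
    c=capture(n);d[n]=c
    print(n,c["fov_y"],c["cx"],c["cy"],c["k1"],c["world_from_camera"])
    cv2.imwrite(f"pics/{n}0.png",cv2.resize(c["frame"][:,:,::-1],(800,600),interpolation=cv2.INTER_CUBIC))
pickle.dump(d,open("c0.pkl","wb"))
E
```

```text
{'time_s': 0.0, 'tcp_pos': array([0.20631369, 0.58930659, 0.22143188]), 'ee_rot': array([[ 9.43756211e-01, -3.30641459e-01, -6.63348282e-04],
       [-3.30642114e-01, -9.43753782e-01, -2.14260767e-03],
       [ 8.23974778e-05,  2.24143018e-03, -9.99997485e-01]]), 'gripper_width': 0.9976164645539197, 'wrist_force': array([-0.07832998, -0.27928652,  0.63401901])}
scene 50.83038288005461 253.16842442860406 180.8473589941191 -0.131694896371975 [[-0.80979745  0.31075731 -0.49765248  1.1163456 ]
 [ 0.58619142  0.46417888 -0.66401626  0.72202645]
 [ 0.02465187 -0.82943829 -0.55805413  0.67532922]
 [ 0.          0.          0.          1.        ]]
top 55.1956271405779 255.3140909913402 189.8099386525752 -0.05469353128863181 [[-0.01414368 -0.9881759   0.1526707   0.41287377]
 [-0.99961013  0.01764987  0.02163484 -0.00359679]
 [-0.02407365 -0.15230519 -0.98804028  1.20950139]
 [ 0.          0.          0.          1.        ]]
```

View pics/scene0.png

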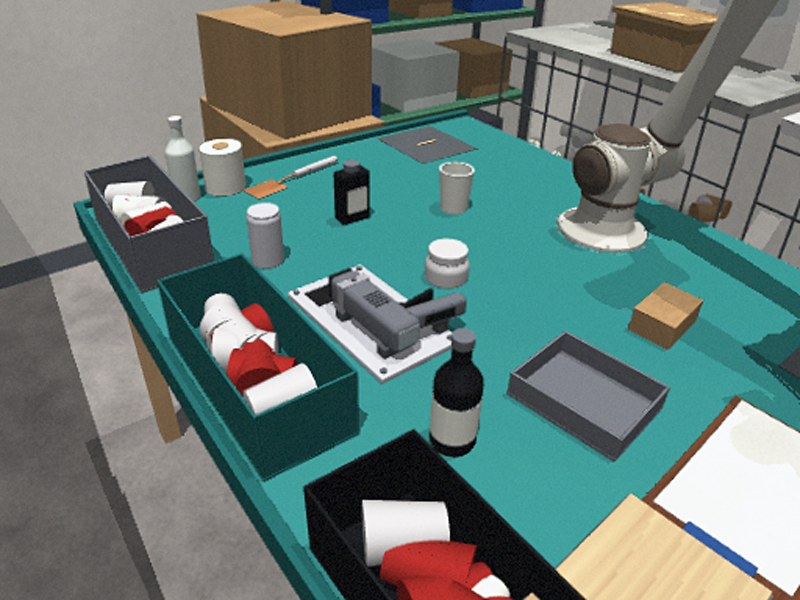

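View pics/top0.png

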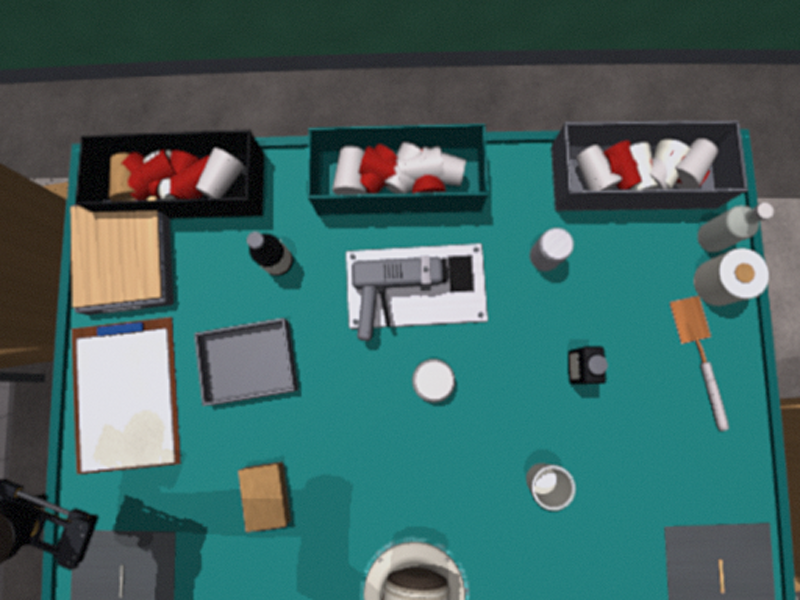

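The scene view shows the flat bottle at about (352,192), the gun fixture at (375,320), the tray at (588,395) and the round bottle at (456,400). In the top view the flat bottle is at (588,366), the pad at (461,273), the gun at (400,285) and the tray at (248,362). I'll enlarge these for measuring.

```bash
cat > h.py <<'E'
import numpy as np,cv2,pickle
def ray(c,uv):
    f=192/np.tan(np.radians(c["fov_y"]/2))
    K=np.array([[f,0,c["cx"]],[0,f,c["cy"]],[0,0,1]])
    p=cv2.undistortPointsIter(np.array([[uv]],float),K,np.array([c["k1"],0,0,0.]),None,None,(3,100,1e-12))[0,0]
    T=c["world_from_camera"];d=T[:3,:3]@np.array([p[0],p[1],1]);return T[:3,3],d/np.linalg.norm(d)
def onz(c,uv,z):
    o,d=ray(c,uv);return o+d*(z-o[2])/d[2]
def tri(c1,u1,c2,u2):
    o1,d1=ray(c1,u1);o2,d2=ray(c2,u2)
    t=np.linalg.lstsq(np.c_[d1,-d2],o2-o1,rcond=None)[0]
    a,b=o1+t[0]*d1,o2+t[1]*d2;return (a+b)/2,np.linalg.norm(a-b)
def proj(c,P):
    f=192/np.tan(np.radians(c["fov_y"]/2));T=c["world_from_camera"];P=np.atleast_2d(P)
    q=(P-T[:3,3])@T[:3,:3];s=q[:,:2]/q[:,2:];s=s*(1+c["k1"]*(s**2).sum(1,keepdims=True))
    return s*f+[c["cx"],c["cy"]]
def crop(c,x0,y0,w,h,k,name):
    im=cv2.resize(c["frame"][y0:y0+h,x0:x0+w,::-1],(w*k,h*k),interpolation=cv2.INTER_CUBIC)
    for x in range(x0-x0%10+10,x0+w,10):
        cv2.line(im,((x-x0)*k,0),((x-x0)*k,6),(0,255,255),1); cv2.putText(im,str(x),((x-x0)*k-8,16),0,.35,(0,255,255),1)
    for y in range(y0-y0%10+10,y0+h,10):
        cv2.line(im,(0,(y-y0)*k),(6,(y-y0)*k),(0,255,255),1); cv2.putText(im,str(y),(8,(y-y0)*k+4),0,.35,(0,255,255),1)
    cv2.imwrite(f"pics/{name}.png",im)
# crop tick convention: crop px p -> img px (p+0.5)/k-0.5+x0 
E
python3 - <<'E'
from h import *
d=pickle.load(open("c0.pkl","rb"))
crop(d["top"],215,150,105,75,7,"t_gun")
crop(d["top"],340,200,70,60,10,"t_bot")
crop(d["scene"],180,165,125,85,6,"s_gun")
crop(d["scene"],200,95,50,60,10,"s_bot")
crop(d["scene"],315,205,120,90,6,"s_tray")
crop(d["top"],115,195,90,75,8,"t_tray")
E
```

```text
(no output)
```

View pics/t_gun.png

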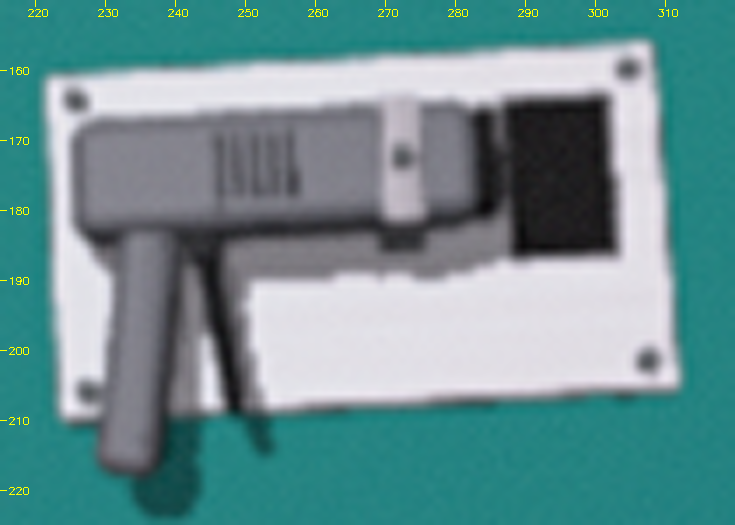

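View pics/t_bot.png

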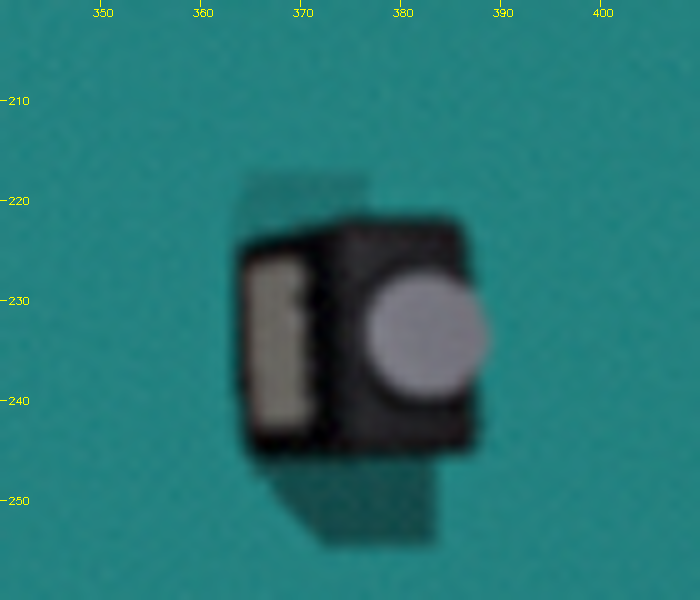

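View pics/s_gun.png

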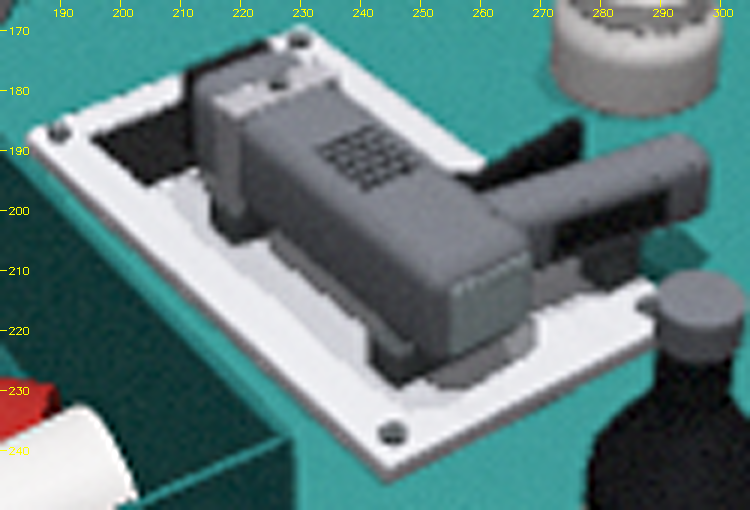

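View pics/s_bot.png

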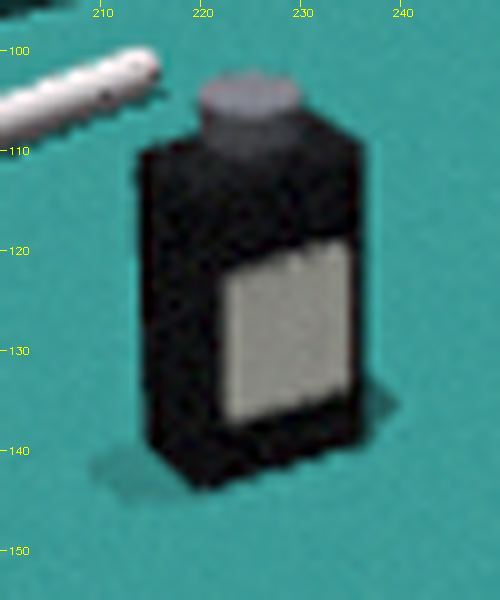

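View pics/s_tray.png

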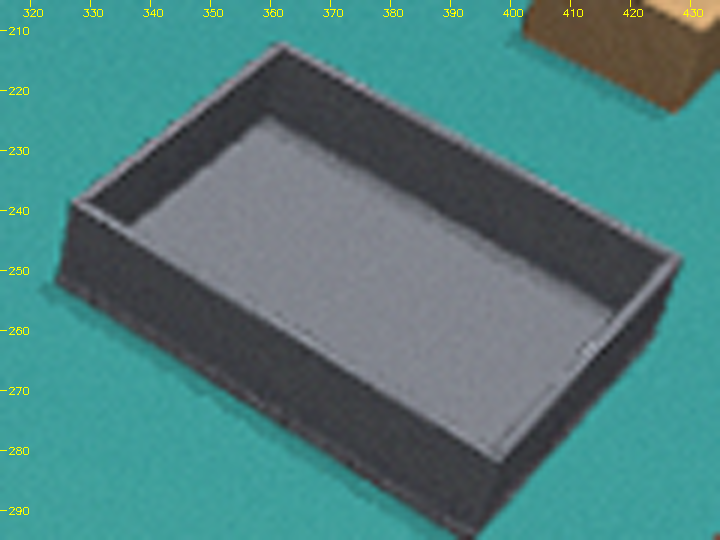

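View pics/t_tray.png

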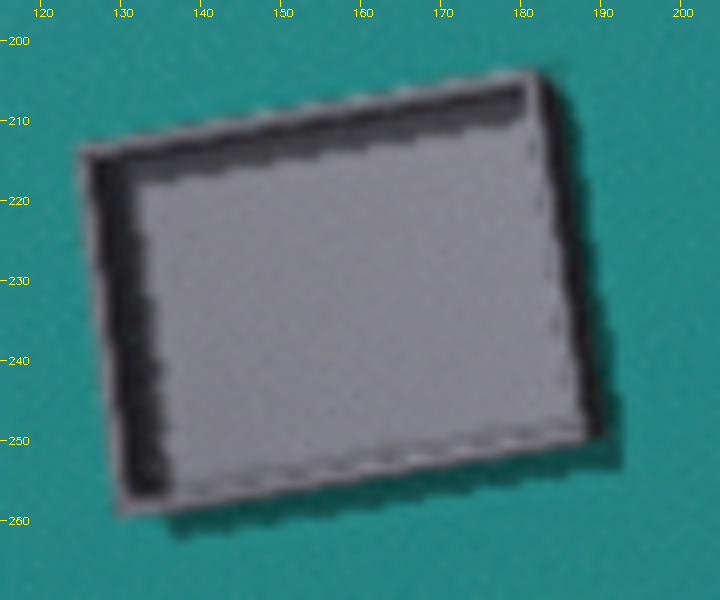

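Read-offs (crop pixels): screws are in both views of the gun, the pad corners and plate corners are clear, the bottle cap and body corners are in both views, and all four tray rim corners are in both. Next I triangulate.

```bash
cat > m.py <<'E'
from h import *
d=pickle.load(open("c0.pkl","rb"));T=d["top"];S=d["scene"]
def cv(p,x0,y0,k): return (x0+(p[0]+.5)/k-.5,y0+(p[1]+.5)/k-.5)
tg=lambda *p:cv(p,215,150,7); sg=lambda *p:cv(p,180,165,6)
tb=lambda *p:cv(p,340,200,10); sb=lambda *p:cv(p,200,95,10)
tt=lambda *p:cv(p,115,195,8); st=lambda *p:cv(p,315,205,6)
np.set_printoptions(precision=4,suppress=True)
E
python3 - <<'E'
from m import *
def show(n,a,b): p,e=tri(T,a,S,b);print(n,p,"gap",round(e,4));return p
print("screws")
show("+x+y",tg(76,100),sg(393,433));show("+x-y",tg(628,68),sg(60,132));show("-x-y",tg(648,361),sg(300,42))
show("platec +x-y",tg(652,41),sg(30,137));show("plate +x+y",tg(46,80),sg(388,468))
show("cap",tb(428,335),sb(250,96))
show("bot top +x+y",tb(340,222),sb(0,0)) if 0 else None
show("pad +x-y",tg(610,95),sg(92,138)); show("pad+x+y",tg(503,97),sg(147,185))
print("tray")
for n,a,b in(("+x+y",(85,148),(500,460)),("+x-y",(538,70),(75,202)),("-x-y",(602,437),(283,45)),("-x+y",(122,513),(680,260))): show(n,tt(*a),st(*b))
print("pad on z=.013");P=[onz(T,tg(*p),.013) for p in((503,97),(610,95),(619,254),(514,257))]
for p in P:print(p)
print("mean",np.mean(P,0))
print("plate z=.012");Q=[onz(T,tg(*p),.012) for p in((46,80),(652,41),(680,385),(62,420))]
for p in Q:print(p)
c=np.mean(Q,0);print(c)
for e,f in((0,1),(3,2)):
    v=Q[e]-Q[f];print("y-edge ang",np.degrees(np.arctan2(-v[0],v[1])),np.linalg.norm(v))
for e,f in((0,3),(1,2)):
    v=Q[e]-Q[f];print("x-edge ang",np.degrees(np.arctan2(v[1],v[0])),np.linalg.norm(v))
print("bottle body top z=.118")
for p in((340,222),(465,218),(478,450),(338,455)):print(onz(T,tb(*p),.118))
print("bot base scene");
for p in((150,440),(203,490),(365,437)):print(onz(S,sb(*p),0))
print("grip top z=.073: end",onz(T,tg(130,472),.073),"left edge",onz(T,tg(122,245),.073),onz(T,tg(100,455),.073),"right",onz(T,tg(182,245),.073),onz(T,tg(160,455),.073))
print("trig right edge z=.068",onz(T,tg(221,245),.068),onz(T,tg(241,408),.068))
E
```

```text
screws
+x+y [0.6866 0.1215 0.0142] gap 0.0012
+x-y [ 0.6966 -0.1414  0.0153] gap 0.0016
-x-y [ 0.5567 -0.1461  0.0138] gap 0.0011
platec +x-y [ 0.709  -0.1527  0.0112] gap 0.0052
plate +x+y [0.6979 0.1357 0.0115] gap 0.0004
cap [ 0.4449 -0.347   0.1352] gap 0.0009
pad +x-y [ 0.6843 -0.1327  0.0121] gap 0.0017
pad+x+y [ 0.6836 -0.0816  0.015 ] gap 0.0018
tray
+x+y [0.5231 0.4461 0.043 ] gap 0.0052
+x-y [0.5519 0.2606 0.0437] gap 0.0042
-x-y [0.4042 0.2357 0.0393] gap 0.0086
-x+y [0.3783 0.4247 0.0431] gap 0.0023
pad on z=.013
[ 0.6848 -0.0823  0.013 ]
[ 0.6848 -0.1331  0.013 ]
[ 0.6081 -0.1347  0.013 ]
[ 0.6076 -0.0853  0.013 ]
mean [ 0.6463 -0.1089  0.013 ]
plate z=.012
[0.6976 0.1358 0.012 ]
[ 0.711  -0.1542  0.012 ]
[ 0.5458 -0.1612  0.012 ]
[0.5342 0.1282 0.012 ]
[ 0.6221 -0.0129  0.012 ]
y-edge ang 2.64723076982754 0.2902134145489161
y-edge ang 2.29050613717035 0.28966608056507837
x-edge ang 2.647313877446535 0.16361621308547086
x-edge ang 2.455791133450904 0.16542059143425153
bottle body top z=.118
[ 0.4795 -0.3287  0.118 ]
[ 0.48  -0.366  0.118]
[ 0.4118 -0.3655  0.118 ]
[ 0.4112 -0.3241  0.118 ]
bot base scene
[ 0.4705 -0.3749  0.    ]
[ 0.4744 -0.3333  0.    ]
[ 0.4058 -0.3349  0.    ]
grip top z=.073: end [0.5044 0.0913 0.073 ] left edge [0.6065 0.0944 0.073 ] [0.5121 0.1046 0.073 ] right [0.606  0.0674 0.073 ] [0.5117 0.0779 0.073 ]
trig right edge z=.068 [0.6065 0.0501 0.068 ] [0.5326 0.0419 0.068 ]
```

```bash
python3 - <<'E'
from m import *
def R(y): y=np.radians(y);return np.array([[np.cos(y),-np.sin(y),0],[np.sin(y),np.cos(y),0],[0,0,1]])
def box(c,yaw,lx,ly,z0,z1):
    p=np.array([[sx*lx/2,sy*ly/2,z] for z in(z0,z1) for sx,sy in((1,1),(1,-1),(-1,-1),(-1,1))]);return p@R(yaw).T+[c[0],c[1],0]
def ov(cam,x0,y0,w,h,k,name,boxes):
    im=cv2.resize(cam["frame"][y0:y0+h,x0:x0+w,::-1],(w*k,h*k),interpolation=cv2.INTER_CUBIC)
    for b,col in boxes:
        q=((proj(cam,b)-[x0,y0]+.5)*k-.5)
        for i,j in((0,1),(1,2),(2,3),(3,0),(4,5),(5,6),(6,7),(7,4),(0,4),(1,5),(2,6),(3,7)):
            cv2.line(im,tuple(np.round(q[i]*8).astype(int).tolist()),tuple(np.round(q[j]*8).astype(int).tolist()),col,1,cv2.LINE_AA,3)
    return im
bot=box((.4455,-.347),0.5,.072,.044,0,.118)
a=ov(T,340,200,70,60,6,"",[(bot,(0,255,255))]);b=ov(S,200,95,50,60,6,"",[(bot,(0,255,255))])
cv2.imwrite("pics/ov_bot.png",np.hstack([a,b]))
pc=np.array([.6463,-.1089]);y=2.4;r=R(y)[:2,:2]
bx=[(box(pc,y,.08,.052,.012,.013),(0,255,255)),(box(pc+r@[0,.032+.0975],y,.055,.195,.05,.08),(0,255,0)),
 (box((.6221,-.0129),y,.164,.29,0,.012),(255,0,255))]
g=box((0,0),0,.10,.028,.037,.073)
g[:,1]+=-.014; # back face at y=0, midpoint x=0
g=g@R(-np.degrees(.15)+y).T+[.5575,.0997,0]
bx.append((g,(0,0,255)))
cv2.imwrite("pics/ov_t.png",ov(T,215,150,105,75,7,"",bx))
cv2.imwrite("pics/ov_s.png",ov(S,180,165,125,85,6,"",bx))
E
```

```text
(no output)
```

View pics/ov_bot.png

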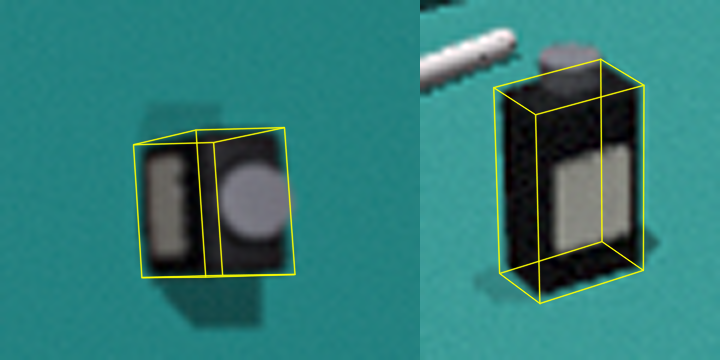

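View pics/ov_t.png

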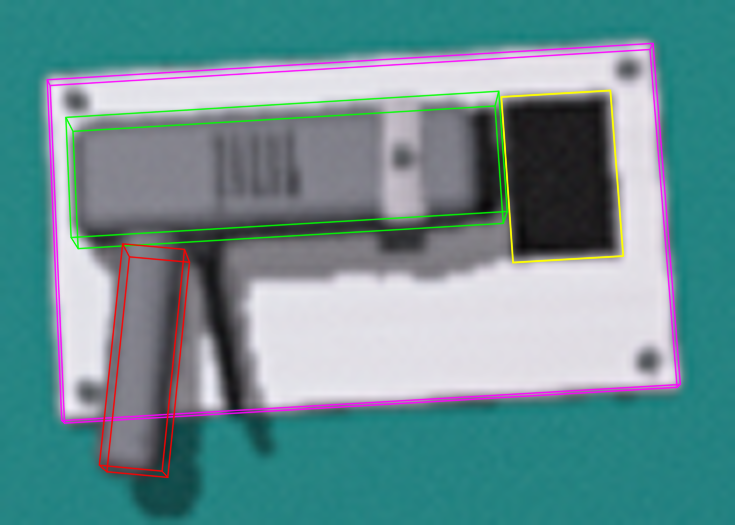

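View pics/ov_s.png

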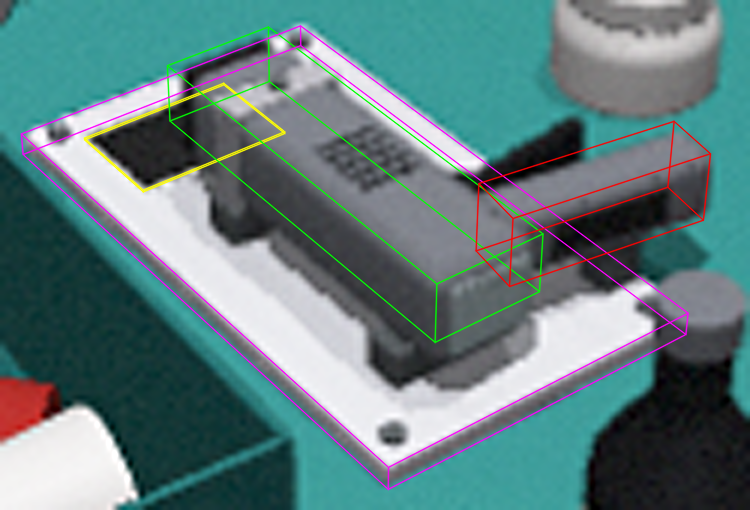

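The plate overlay agrees in both views; the bottle is about (0.4455,-0.3455), the pad (0.646,-0.1085) at yaw 2.4°, and grip_back about (0.5575,0.099). Heights triangulated: cap 0.135, plate 0.013, tray rim 0.042. These match the text. Next is the move to the bottle.

```bash
cat > go.py <<'E'
import sys;from station import *;import numpy as np
from scipy.spatial.transform import Rotation as Ro
s=sense();p=np.array(s["tcp_pos"]);R=np.array(s["ee_rot"])
print("t",round(s["time_s"],2),"tcp",p.round(4),"yaw",round(np.degrees(np.arctan2(R[1,0],R[0,0])),2),"tilt",np.degrees(np.arccos(-R[2,2])).round(2),"w",round(s["gripper_width"],3),"F",np.round(s["wrist_force"],1),"j",np.round(s["joints"],0))
a=[float(v) for v in sys.argv[1:]]
while a:
    x,y,z,yaw=a[:4];a=a[4:]
    c,n=np.cos(np.radians(yaw)),np.sin(np.radians(yaw))
    Rt=np.array([[c,n,0],[n,-c,0],[0,0,-1]])
    print("d",(R.T@(np.array([x,y,z])-p)).round(4),"rv",Ro.from_matrix(R.T@Rt).as_rotvec().round(4))
E
python3 go.py .45 .2 .24 0 .4455 -.3455 .24 .5
```

```text
t 0.1 tcp [0.2063 0.5894 0.2216] yaw -19.3 tilt 0.11 w 0.999 F [ 0.  -0.2 -0.6] j [ 86.  22.   0.  -0. -68. -15.]
d [ 0.3587  0.287  -0.0178] rv [ 1.900e-03  2.000e-04 -3.369e-01]
d [ 0.5348  0.8033 -0.0168] rv [ 1.900e-03  2.000e-04 -3.457e-01]
```

Call:
jog_arm:
  moves:
    - [-1, 0.032, 0.026, -0.004, 0, 0, -0.06]
    - [-1, 0.064, 0.052, -0.008, 0, 0, -0.12]
    - [-1, 0.096, 0.078, -0.012, 0, 0, -0.18]
    - [-1, 0.128, 0.104, -0.017, 0, 0, -0.24]
    - [-1, 0.16, 0.13, -0.017, 0, 0, -0.3]
    - [-1, 0.192, 0.156, -0.017, 0, 0, -0.337]
    - [-1, 0.224, 0.182, -0.017, 0, 0, -0.337]
    - [-1, 0.256, 0.208, -0.017, 0, 0, -0.337]
    - [-1, 0.288, 0.234, -0.017, 0, 0, -0.337]
    - [-1, 0.32, 0.26, -0.017, 0, 0, -0.337]

```text
time_s: 0.93
tcp_pos: [0.4229, 0.2367, 0.2395]
ee_rot: [[1.0, 0.001, -0.0], [0.001, -1.0, -0.0], [-0.0, 0.0, -1.0]]
wrist_force: [0.5, 1.3, 0.3]
gripper_width: 1.0
```

```bash
python3 go.py .4455 -.3455 .24 .5
```

```text
t 0.93 tcp [0.4229 0.2367 0.2395] yaw 0.03 tilt 0.01 w 1.0 F [0.5 1.3 0.3] j [ 48.   8. -17.  -0. -66.  42.]
d [ 2.220e-02  5.822e-01 -5.000e-04] rv [ 0.      0.0003 -0.0081]
```

Call:
jog_arm:
  moves:
    - [-1, 0.002, 0.03, 0, 0, 0, 0]
    - [-1, 0.004, 0.07, 0, 0, 0, 0]
    - [-1, 0.006, 0.11, 0, 0, 0, 0]
    - [-1, 0.008, 0.15, 0, 0, 0, 0]
    - [-1, 0.01, 0.19, 0, 0, 0, 0]
    - [-1, 0.012, 0.23, 0, 0, 0, 0]
    - [-1, 0.014, 0.27, 0, 0, 0, 0]
    - [-1, 0.016, 0.31, 0, 0, 0, 0]
    - [-1, 0.018, 0.35, 0, 0, 0, 0]
    - [-1, 0.02, 0.39, 0, 0, 0, 0]

```text
time_s: 1.77
tcp_pos: [0.4421, -0.1532, 0.2395]
ee_rot: [[1.0, 0.0, -0.0], [0.0, -1.0, 0.0], [-0.0, -0.0, -1.0]]
wrist_force: [0.9, 0.4, 0.5]
gripper_width: 1.001
```

Call:
jog_arm:
  moves:
    - [-1, 0.0, 0.04, 0, 0, 0, 0]
    - [-1, 0.001, 0.08, 0, 0, 0, 0]
    - [-1, 0.002, 0.12, 0, 0, 0, 0]
    - [-1, 0.002, 0.15, 0, 0, 0, 0]
    - [-1, 0.002, 0.175, 0, 0, 0, 0]
    - [-1, 0.002, 0.188, 0, 0, 0, 0]
    - [-1, 0.002, 0.192, 0, 0, 0, 0]
    - [-1, 0.002, 0.192, 0, 0, 0, 0]
    - [-1, 0.002, 0.192, 0, 0, 0, 0]
    - [-1, 0.002, 0.192, 0, 0, 0, 0]

```text
time_s: 2.6
tcp_pos: [0.4448, -0.342, 0.2397]
ee_rot: [[1.0, 0.002, 0.0], [0.002, -1.0, 0.0], [0.0, -0.0, -1.0]]
wrist_force: [-0.8, 0.1, 0.5]
gripper_width: 1.002
```

```bash
python3 go.py .4455 -.3455 .079 .5; python3 - <<'E'
from station import *;from h import *
c={n:capture(n) for n in("top","scene")}
a=[cv2.resize(c["top"]["frame"][170:270,310:430,::-1],None,fx=4,fy=4,interpolation=2),cv2.resize(c["scene"]["frame"][60:160,170:250,::-1],None,fx=4,fy=4,interpolation=2)]
cv2.imwrite("pics/pre.png",np.hstack(a))
E
```

```text
t 2.6 tcp [ 0.4448 -0.342   0.2397] yaw 0.1 tilt 0.02 w 1.002 F [-0.8  0.1  0.5] j [-21.  15.  -7.  -0. -68. 111.]
d [0.0006 0.0035 0.1607] rv [-0.0002 -0.0001 -0.007 ]
```

View pics/pre.png

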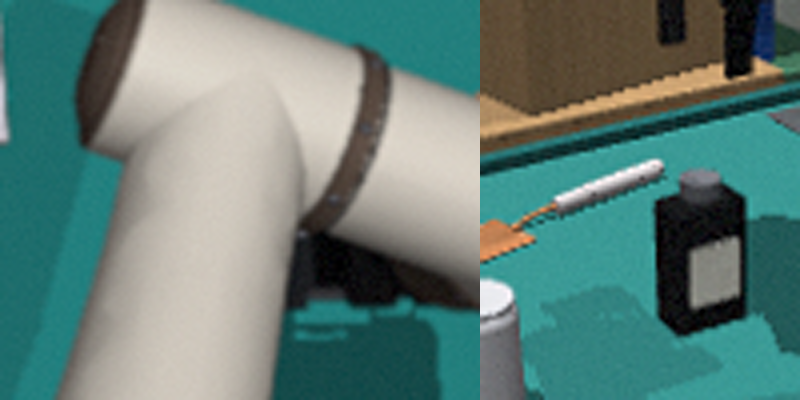

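The scene crop shows both fingers above the bottle (tips at about (672,40) and (738,75)), with the bottle between them at (700,255). Descend now.

Call:
jog_arm:
  moves:
    - [-1, 0, 0.002, 0.02, 0, 0, -0.007]
    - [-1, 0.001, 0.003, 0.045, 0, 0, -0.007]
    - [-1, 0.001, 0.003, 0.07, 0, 0, -0.007]
    - [-1, 0.001, 0.003, 0.095, 0, 0, -0.007]
    - [-1, 0.001, 0.003, 0.12, 0, 0, -0.007]
    - [-1, 0.001, 0.003, 0.14, 0, 0, -0.007]
    - [-1, 0.001, 0.003, 0.153, 0, 0, -0.007]
    - [-1, 0.001, 0.003, 0.16, 0, 0, -0.007]
    - [-1, 0.001, 0.003, 0.16, 0, 0, -0.007]
    - [-1, 0.001, 0.003, 0.16, 0, 0, -0.007]

```text
time_s: 3.53
tcp_pos: [0.4463, -0.3461, 0.0801]
ee_rot: [[1.0, 0.008, 0.001], [0.008, -1.0, -0.001], [0.001, 0.001, -1.0]]
wrist_force: [0.1, -0.3, 0.4]
gripper_width: 1.004
```

```bash
python3 go.py .4455 -.3455 .079 .5; python3 - <<'E'
from station import *;from h import *
c=capture("scene");crop(c,190,75,70,80,7,"pre2")
E
```

```text
t 3.53 tcp [ 0.4463 -0.3461  0.0801] yaw 0.47 tilt 0.04 w 1.004 F [ 0.1 -0.3  0.4] j [-21.  24. -19.   0. -47. 112.]
d [-0.0008 -0.0006  0.0011] rv [ 0.0005 -0.0006 -0.0005]
```

View pics/pre2.png

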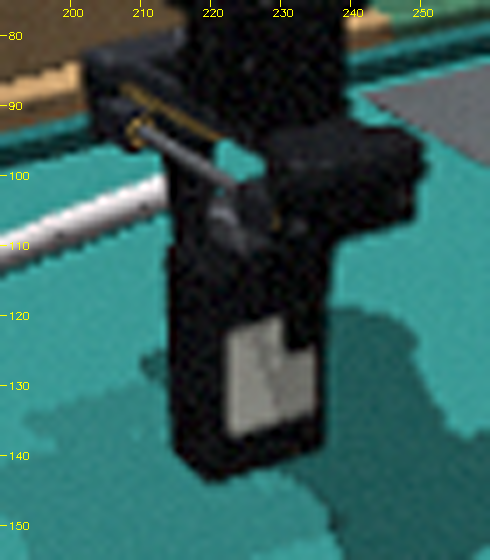

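The fingers straddle the bottle: the near one is at (233,118), and the bottle hasn't moved. Close, then lift a little.

Call:
jog_arm:
  moves:
    - [0, 0, 0, 0, 0, 0, 0]
    - [0.5, 0, 0, 0, 0, 0, 0]
    - [1, 0, 0, 0, 0, 0, 0]
    - [1, 0, 0, 0, 0, 0, 0]
    - [1, 0, 0, 0, 0, 0, 0]
    - [1, 0, 0, 0, 0, 0, 0]
    - [1, 0, 0, 0, 0, 0, 0]
    - [1, 0, 0, 0, 0, 0, 0]
    - [1, 0, 0, 0, 0, 0, 0]
    - [1, 0, 0, 0, 0, 0, 0]

```text
time_s: 4.42
tcp_pos: [0.4458, -0.3464, 0.0796]
ee_rot: [[1.0, 0.007, 0.0], [0.007, -1.0, -0.0], [0.0, 0.0, -1.0]]
wrist_force: [-0.1, -0.9, 1.1]
gripper_width: 0.503
```

Call:
jog_arm:
  moves:
    - [1, 0, 0, -0.005, 0, 0, 0]
    - [1, 0, 0, -0.015, 0, 0, 0]
    - [1, 0, 0, -0.03, 0, 0, 0]
    - [1, 0, 0, -0.05, 0, 0, 0]
    - [1, 0, 0, -0.07, 0, 0, 0]
    - [1, 0, 0, -0.09, 0, 0, 0]
    - [1, 0, 0, -0.105, 0, 0, 0]
    - [1, 0, 0, -0.115, 0, 0, 0]
    - [1, 0, 0, -0.12, 0, 0, 0]
    - [1, 0, 0, -0.12, 0, 0, 0]

```text
time_s: 5.25
tcp_pos: [0.4461, -0.3464, 0.2008]
ee_rot: [[1.0, 0.007, 0.002], [0.007, -1.0, -0.001], [0.002, 0.001, -1.0]]
wrist_force: [0.8, 0.4, -0.4]
gripper_width: 0.503
```

```bash
python3 go.py .646 -.1085 .2 2.4; python3 - <<'E'
from station import *;from h import *
c=capture("scene");crop(c,190,40,80,90,6,"lift")
E
```

```text
t 5.25 tcp [ 0.4461 -0.3464  0.2008] yaw 0.41 tilt 0.13 w 0.503 F [ 0.8  0.4 -0.4] j [-21.  17. -10.   0. -63. 112.]
d [ 0.2016 -0.2365  0.001 ] rv [ 0.0009 -0.0021 -0.0347]
```

View pics/lift.png

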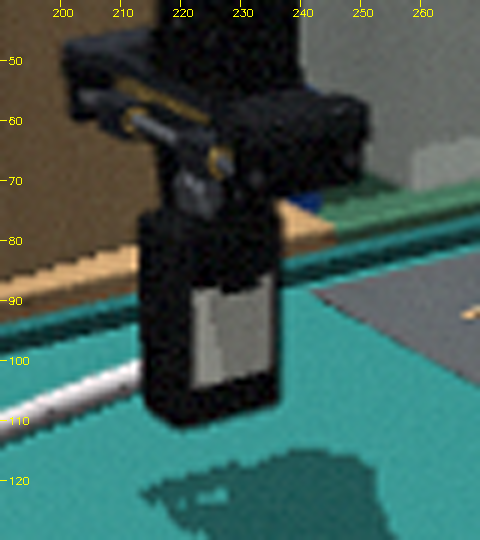

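The bottle is lifted, upright and unslipped (width 43.8 mm, base at crop row 110). Move over the pad.

Call:
jog_arm:
  moves:
    - [1, 0.006, -0.008, -0.01, 0, 0, -0.005]
    - [1, 0.022, -0.027, -0.02, 0, 0, -0.01]
    - [1, 0.046, -0.054, -0.02, 0, 0, -0.015]
    - [1, 0.07, -0.082, -0.02, 0, 0, -0.02]
    - [1, 0.094, -0.11, -0.02, 0, 0, -0.025]
    - [1, 0.118, -0.138, -0.02, 0, 0, -0.03]
    - [1, 0.142, -0.166, -0.02, 0, 0, -0.035]
    - [1, 0.166, -0.194, -0.02, 0, 0, -0.035]
    - [1, 0.184, -0.215, -0.02, 0, 0, -0.035]
    - [1, 0.194, -0.228, -0.02, 0, 0, -0.035]

```text
time_s: 6.13
tcp_pos: [0.6398, -0.1135, 0.2184]
ee_rot: [[0.999, 0.045, -0.002], [0.045, -0.999, 0.0], [-0.002, -0.0, -1.0]]
wrist_force: [-0.0, -0.2, -0.9]
gripper_width: 0.502
```

```bash
python3 go.py .6465 -.109 .125 2.4
```

```text
t 6.13 tcp [ 0.6398 -0.1135  0.2184] yaw 2.59 tilt 0.09 w 0.502 F [-0.  -0.2 -0.9] j [  4.  25.   4.  -0. -69.  88.]
d [ 0.0071 -0.0042  0.0933] rv [-0.0002  0.0015  0.0033]
```

Call:
jog_arm:
  moves:
    - [1, 0.004, -0.003, 0, 0, 0, 0]
    - [1, 0.007, -0.004, 0.008, 0, 0, 0]
    - [1, 0.007, -0.004, 0.02, 0, 0, 0]
    - [1, 0.007, -0.004, 0.035, 0, 0, 0]
    - [1, 0.007, -0.004, 0.05, 0, 0, 0]
    - [1, 0.007, -0.004, 0.065, 0, 0, 0]
    - [1, 0.007, -0.004, 0.08, 0, 0, 0]
    - [1, 0.007, -0.004, 0.09, 0, 0, 0]
    - [1, 0.007, -0.004, 0.093, 0, 0, 0]
    - [1, 0.007, -0.004, 0.093, 0, 0, 0]

```text
time_s: 6.97
tcp_pos: [0.6439, -0.1134, 0.1255]
ee_rot: [[0.999, 0.041, -0.003], [0.041, -0.999, -0.0], [-0.003, 0.0, -1.0]]
wrist_force: [-0.1, 0.3, -1.4]
gripper_width: 0.503
```

```bash
python3 go.py .6465 -.109 .093 2.4;python3 - <<'E'
from station import *;from h import *
c={n:capture(n) for n in("top","scene")}
a=[cv2.resize(c["top"]["frame"][150:220,240:330,::-1],(540,420),interpolation=2)]
crop(c["scene"],170,120,100,95,7,"pad1")
cv2.imwrite("pics/padt.png",a[0])
E
```

```text
t 6.97 tcp [ 0.6439 -0.1134  0.1255] yaw 2.36 tilt 0.14 w 0.503 F [-0.1  0.3 -1.4] j [  4.  29.  -2.   0. -58.  88.]
d [ 0.0029 -0.0043  0.0325] rv [ 0.0001  0.0025 -0.0008]
```

View pics/pad1.png

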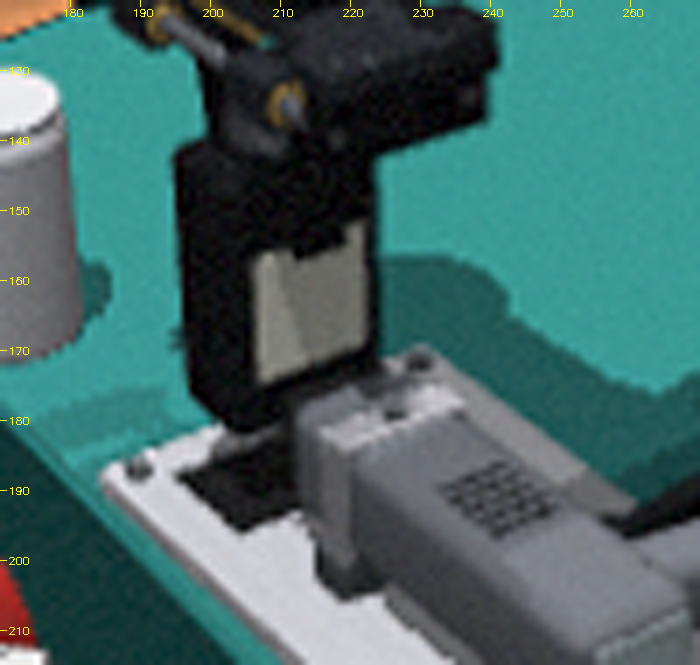

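View pics/padt.png

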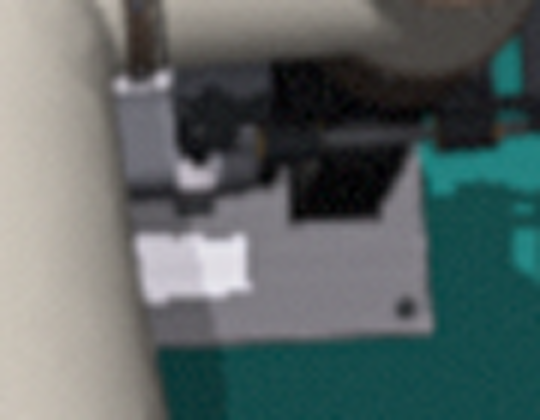

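Scene: the bottle hangs clear above the pad, its base corner at (203,181), with no contact with the nose. In the top view the arm hides the pad. Correct by a few mm and lower.

Call:
jog_arm:
  moves:
    - [1, 0.001, -0.002, 0, 0, 0, 0]
    - [1, 0.003, -0.004, 0, 0, 0, 0]
    - [1, 0.003, -0.004, 0.007, 0, 0, 0]
    - [1, 0.003, -0.004, 0.014, 0, 0, 0]
    - [1, 0.003, -0.004, 0.021, 0, 0, 0]
    - [1, 0.003, -0.004, 0.027, 0, 0, 0]
    - [1, 0.003, -0.004, 0.031, 0, 0, 0]
    - [1, 0.003, -0.004, 0.033, 0, 0, 0]
    - [1, 0.003, -0.004, 0.033, 0, 0, 0]
    - [1, 0.003, -0.004, 0.033, 0, 0, 0]

```text
time_s: 7.9
tcp_pos: [0.6479, -0.1085, 0.0935]
ee_rot: [[0.999, 0.042, 0.0], [0.042, -0.999, -0.0], [0.0, 0.0, -1.0]]
wrist_force: [0.3, 0.1, -0.8]
gripper_width: 0.506
```

```bash
python3 go.py .6465 -.109 .092 2.4;python3 - <<'E'
from station import *;from h import *
c=capture("scene")
crop(c,170,120,100,95,7,"pad2")
def R(y): y=np.radians(y);return np.array([[np.cos(y),-np.sin(y)],[np.sin(y),np.cos(y)]])
for s in((1,1),(1,-1),(-1,1)):
    q=R(2.4)@[s[0]*.036,s[1]*.022]+[.646,-.1085]
    print(s,(proj(c,[*q,.012])).round(1),(proj(c,[*q,.13])).round(1))
E
```

```text
t 7.9 tcp [ 0.6479 -0.1085  0.0935] yaw 2.42 tilt 0.01 w 0.506 F [ 0.3  0.1 -0.8] j [  5.  31.  -4.   0. -55.  88.]
d [-0.0014  0.0004  0.0015] rv [ 0.0002 -0.      0.0004]
(1, 1) [[204.  195.3]] [[202.1 158.9]]
(1, -1) [[195.7 188. ]] [[193.3 152.1]]
(-1, 1) [[225.2 186.6]] [[224.6 150.9]]
```

View pics/pad2.png

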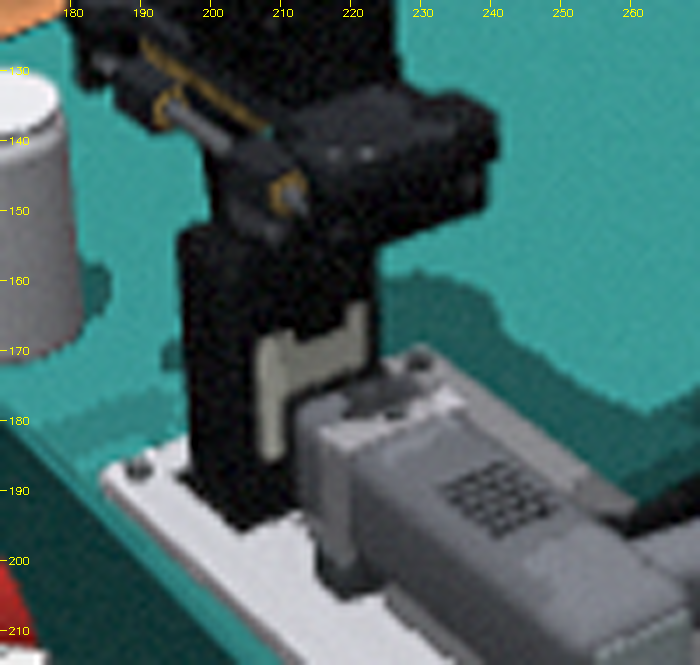

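The bottle's base sits over the pad (front corner at (204,195), as predicted). Lower the last 1.5 mm and open part way.

Call:
jog_arm:
  moves:
    - [1, -0.001, 0, 0.001, 0, 0, 0]
    - [1, -0.001, 0, 0.0015, 0, 0, 0]
    - [1, -0.001, 0, 0.0015, 0, 0, 0]
    - [0.5, -0.001, 0, 0.0015, 0, 0, 0]
    - [0, -0.001, 0, 0.0015, 0, 0, 0]
    - [-0.3, -0.001, 0, 0.0015, 0, 0, 0]
    - [-0.4, -0.001, 0, 0.0015, 0, 0, 0]
    - [-0.4, -0.001, 0, 0.0015, 0, 0, 0]
    - [-0.4, -0.001, 0, 0.0015, 0, 0, 0]
    - [-0.4, -0.001, 0, 0.0015, 0, 0, 0]

```text
time_s: 8.78
tcp_pos: [0.6469, -0.1085, 0.0922]
ee_rot: [[0.999, 0.042, 0.0], [0.042, -0.999, -0.0], [0.0, 0.0, -1.0]]
wrist_force: [0.4, -0.3, 0.7]
gripper_width: 0.691
```

```bash
python3 go.py .646 -.109 .092 2.4
```

```text
t 8.78 tcp [ 0.6469 -0.1085  0.0922] yaw 2.42 tilt 0.02 w 0.691 F [ 0.4 -0.3  0.7] j [  5.  31.  -4.   0. -54.  88.]
d [-0.0009  0.0005  0.0002] rv [ 0.0001 -0.0004  0.0004]
```

Call:
jog_arm:
  moves:
    - [-0.4, 0, 0, -0.005, 0, 0, 0]
    - [-0.4, 0, 0, -0.015, 0, 0, 0]
    - [-0.4, 0, 0, -0.03, 0, 0, 0]
    - [-0.4, 0, 0, -0.05, 0, 0, 0]
    - [-0.4, 0, 0, -0.075, 0, 0, 0]
    - [-0.4, 0, 0, -0.1, 0, 0, 0]
    - [-0.6, 0, 0, -0.12, 0, 0, 0]
    - [-1, 0, 0, -0.13, 0, 0, 0]
    - [-1, 0, 0, -0.13, 0, 0, 0]
    - [-1, 0, 0, -0.13, 0, 0, 0]

```text
time_s: 9.62
tcp_pos: [0.6465, -0.1083, 0.2222]
ee_rot: [[0.999, 0.042, 0.0], [0.042, -0.999, 0.001], [0.0, -0.001, -1.0]]
wrist_force: [-0.2, 0.8, 1.0]
gripper_width: 0.915
```

```bash
python3 go.py .558 .077 .22 2.4 ;python3 - <<'E'
from station import *;from h import *
c=capture("scene")
crop(c,170,120,130,95,6,"pad3")
E
```

```text
t 9.62 tcp [ 0.6465 -0.1083  0.2222] yaw 2.41 tilt 0.04 w 0.915 F [-0.2  0.8  1. ] j [  5.  25.   5.  -0. -70.  88.]
d [-0.0807 -0.1889  0.0023] rv [-0.0006 -0.0005  0.0001]
```

View pics/pad3.png

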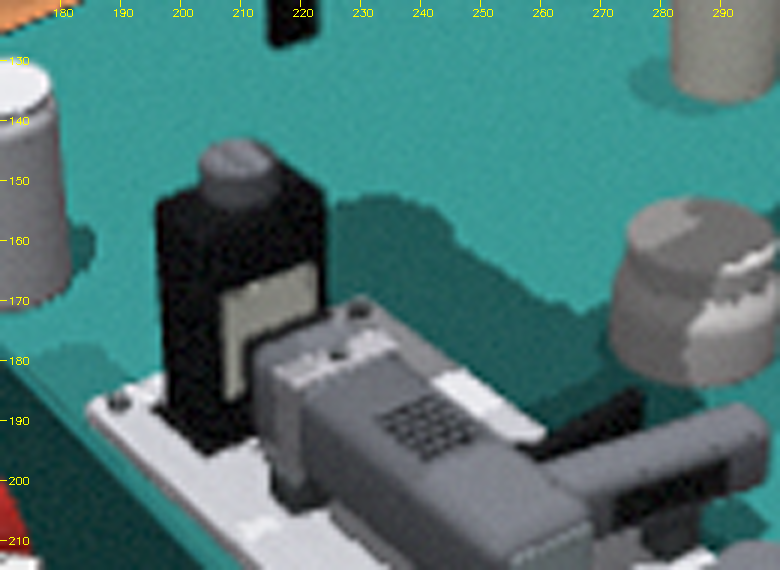

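The bottle stands upright on the pad at (208,165), free of the fingers. Move over the trigger.

Call:
jog_arm:
  moves:
    - [-1, -0.006, -0.014, 0, 0, 0, 0]
    - [-1, -0.018, -0.042, 0, 0, 0, 0]
    - [-1, -0.032, -0.074, 0, 0, 0, 0]
    - [-1, -0.046, -0.107, 0, 0, 0, 0]
    - [-1, -0.058, -0.135, 0, 0, 0, 0]
    - [-1, -0.07, -0.163, 0, 0, 0, 0]
    - [-1, -0.078, -0.181, 0, 0, 0, 0]
    - [-1, -0.081, -0.189, 0, 0, 0, 0]
    - [-1, -0.081, -0.189, 0, 0, 0, 0]
    - [-1, -0.081, -0.189, 0, 0, 0, 0]

```text
time_s: 10.5
tcp_pos: [0.5574, 0.077, 0.2213]
ee_rot: [[0.999, 0.043, -0.001], [0.043, -0.999, -0.001], [-0.001, 0.001, -1.0]]
wrist_force: [0.5, -0.2, -0.2]
gripper_width: 1.0
```

```bash
python3 go.py .558 .077 .085 2.4 .558 .077 .038 2.4
```

```text
t 10.5 tcp [0.5574 0.077  0.2213] yaw 2.47 tilt 0.09 w 1.0 F [ 0.5 -0.2 -0.2] j [ 24.  16.  -9.   0. -65.  68.]
d [ 0.0008 -0.      0.1363] rv [0.0007 0.0015 0.0012]
d [ 8.000e-04 -1.000e-04  1.833e-01] rv [0.0007 0.0015 0.0012]
```

Descend to just above the gun grip (tip z 0.085) and look.

Call:
jog_arm:
  moves:
    - [-1, 0, 0, 0.01, 0, 0, 0]
    - [-1, 0, 0, 0.03, 0, 0, 0]
    - [-1, 0, 0, 0.055, 0, 0, 0]
    - [-1, 0, 0, 0.08, 0, 0, 0]
    - [-1, 0, 0, 0.103, 0, 0, 0]
    - [-1, 0, 0, 0.12, 0, 0, 0]
    - [-1, 0, 0, 0.131, 0, 0, 0]
    - [-1, 0, 0, 0.136, 0, 0, 0]
    - [-1, 0, 0, 0.136, 0, 0, 0]
    - [-1, 0, 0, 0.136, 0, 0, 0]

```text
time_s: 11.33
tcp_pos: [0.5582, 0.0762, 0.0859]
ee_rot: [[0.999, 0.041, -0.0], [0.041, -0.999, -0.0], [-0.0, 0.0, -1.0]]
wrist_force: [0.9, -0.3, 0.2]
gripper_width: 0.997
```

```bash
python3 go.py .558 .077 .037 2.4;python3 - <<'E'
from station import *;from h import *
c=capture("scene")
crop(c,220,130,100,95,7,"tr1")
c=capture("top")
crop(c,215,150,105,75,7,"tr1t")
E
```

```text
t 11.33 tcp [0.5582 0.0762 0.0859] yaw 2.36 tilt 0.02 w 0.997 F [ 0.9 -0.3  0.2] j [ 24.  24. -19.   0. -48.  68.]
d [-0.0002 -0.0008  0.0489] rv [ 0.0003  0.0001 -0.0007]
```

View pics/tr1.png

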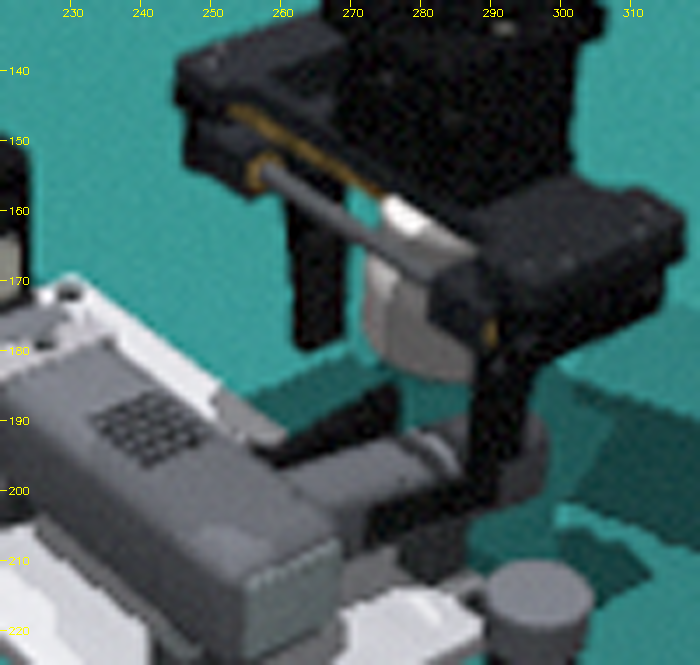

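View pics/tr1t.png

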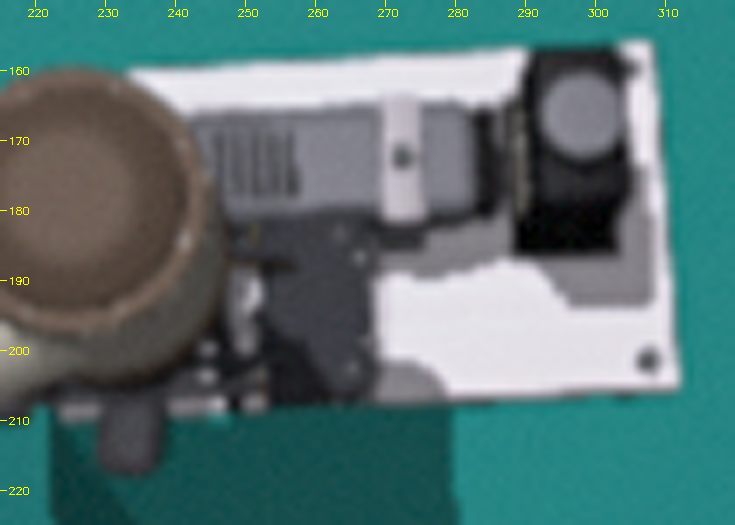

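Fingers straddle the grip and paddle: the rear finger is behind the grip at (291,190), the front finger is at (265,178), and the paddle is between. The top view shows the bottle square on the pad. Go down 20 mm and check.

Call:
jog_arm:
  moves:
    - [-1, 0, -0.001, 0.003, 0, 0, 0]
    - [-1, 0, -0.001, 0.007, 0, 0, 0]
    - [-1, 0, -0.001, 0.011, 0, 0, 0]
    - [-1, 0, -0.001, 0.015, 0, 0, 0]
    - [-1, 0, -0.001, 0.018, 0, 0, 0]
    - [-1, 0, -0.001, 0.02, 0, 0, 0]
    - [-1, 0, -0.001, 0.022, 0, 0, 0]
    - [-1, 0, -0.001, 0.023, 0, 0, 0]
    - [-1, 0, -0.001, 0.023, 0, 0, 0]
    - [-1, 0, -0.001, 0.023, 0, 0, 0]

```text
time_s: 12.27
tcp_pos: [0.5579, 0.0779, 0.0631]
ee_rot: [[0.999, 0.042, 0.0], [0.042, -0.999, -0.0], [0.0, 0.0, -1.0]]
wrist_force: [-0.3, -0.1, -0.4]
gripper_width: 0.999
```

```bash
python3 go.py .558 .077 .037 2.4;python3 - <<'E'
from station import *;from h import *
c=capture("scene")
crop(c,245,150,70,70,9,"tr2")
E
```

```text
t 12.27 tcp [0.5579 0.0779 0.0631] yaw 2.42 tilt 0.0 w 0.999 F [-0.3 -0.1 -0.4] j [ 24.  26. -20.   0. -45.  68.]
d [0.0001 0.0009 0.0261] rv [ 0.     -0.0001  0.0004]
```

View pics/tr2.png

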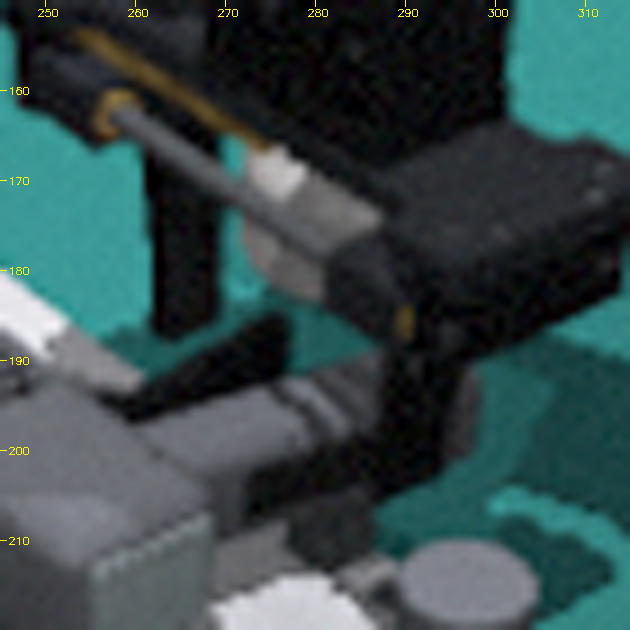

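No contact so far (force below 0.5 N). The front finger is beyond the paddle and the rear finger beside the grip. Descend the rest.

Call:
jog_arm:
  moves:
    - [-1, 0, 0, 0.003, 0, 0, 0]
    - [-1, 0, 0, 0.007, 0, 0, 0]
    - [-1, 0, 0, 0.011, 0, 0, 0]
    - [-1, 0, 0, 0.015, 0, 0, 0]
    - [-1, 0, 0, 0.019, 0, 0, 0]
    - [-1, 0, 0, 0.022, 0, 0, 0]
    - [-1, 0, 0, 0.025, 0, 0, 0]
    - [-1, 0, 0, 0.026, 0, 0, 0]
    - [-1, 0, 0, 0.026, 0, 0, 0]
    - [-1, 0, 0, 0.026, 0, 0, 0]

```text
time_s: 13.15
tcp_pos: [0.5579, 0.078, 0.0371]
ee_rot: [[0.999, 0.042, 0.0], [0.042, -0.999, -0.0], [0.0, 0.0, -1.0]]
wrist_force: [0.3, -0.9, 0.2]
gripper_width: 1.0
```

```bash
python3 go.py .558 .077 .037 2.4;python3 - <<'E'
from station import *;from h import *
c=capture("scene")
crop(c,245,150,70,70,9,"tr3")
crop(c,170,120,80,80,6,"tr3b")
E
```

```text
t 13.15 tcp [0.5579 0.078  0.0371] yaw 2.43 tilt 0.01 w 1.0 F [ 0.3 -0.9  0.2] j [ 24.  28. -21.   0. -41.  68.]
d [0.0001 0.001  0.0001] rv [ 0.     -0.0002  0.0005]
```

View pics/tr3.png

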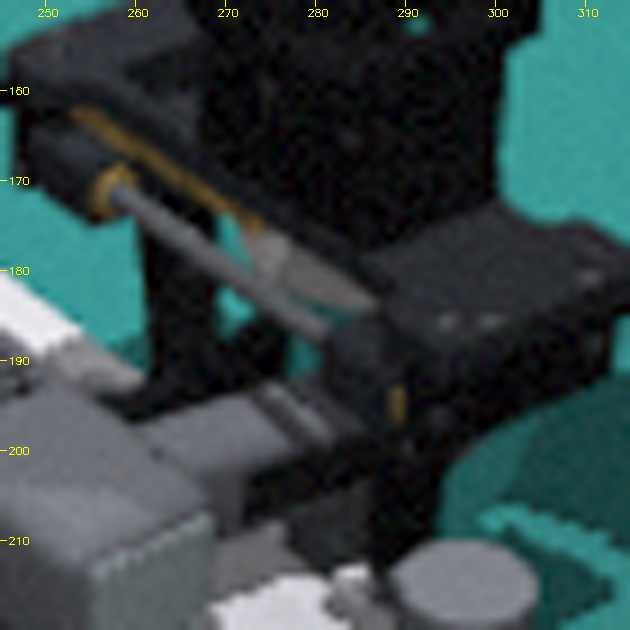

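Call:
jog_arm:
  moves:
    - [-0.8, 0, 0, 0, 0, 0, 0]
    - [-0.6, 0, 0, 0, 0, 0, 0]
    - [-0.4, 0, 0, 0, 0, 0, 0]
    - [-0.25, 0, 0, 0, 0, 0, 0]
    - [-0.15, 0, 0, 0, 0, 0, 0]
    - [-0.08, 0, 0, 0, 0, 0, 0]
    - [-0.02, 0, 0, 0, 0, 0, 0]
    - [0, 0, 0, 0, 0, 0, 0]
    - [0, 0, 0, 0, 0, 0, 0]
    - [0, 0, 0, 0, 0, 0, 0]

```text
time_s: 14.03
tcp_pos: [0.5566, 0.0794, 0.0369]
ee_rot: [[0.999, 0.04, -0.001], [0.04, -0.999, 0.002], [-0.001, -0.002, -1.0]]
wrist_force: [-4.5, 5.2, 3.9]
gripper_width: 0.525
```

```bash
python3 go.py .558 .077 .037 2.4;python3 - <<'E'
from station import *;from h import *
c=capture("scene")
crop(c,245,150,70,70,9,"tr4")
E
```

```text
t 14.03 tcp [0.5566 0.0794 0.0369] yaw 2.28 tilt 0.15 w 0.525 F [-4.5  5.2  3.9] j [ 25.  28. -21.  -0. -41.  68.]
d [ 0.0013  0.0024 -0.0001] rv [-0.0022  0.0014 -0.0021]
```

View pics/tr4.png

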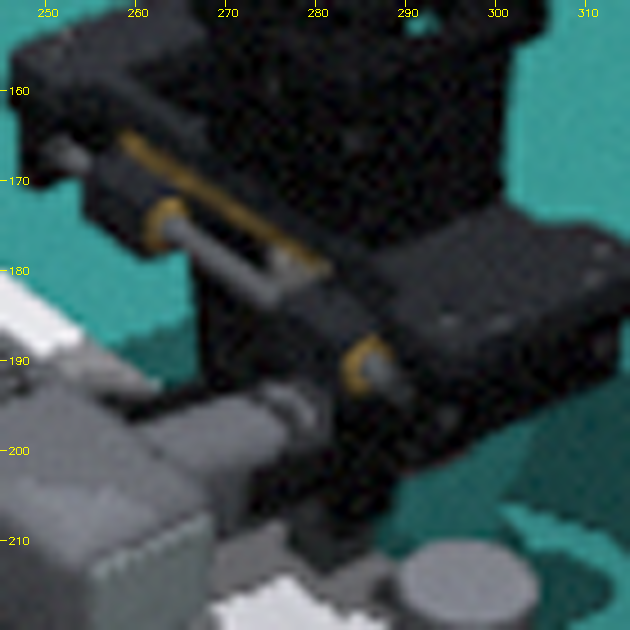

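Fingers stopped at 45.7 mm against a command of 43.5 mm, so both sides are in contact and the paddle is practically home (45 mm). Press firmly for about half a second, then open.

Call:
jog_arm:
  moves:
    - [0.3, 0, 0, 0, 0, 0, 0]
    - [1, 0, 0, 0, 0, 0, 0]
    - [1, 0, 0, 0, 0, 0, 0]
    - [1, 0, 0, 0, 0, 0, 0]
    - [1, 0, 0, 0, 0, 0, 0]
    - [1, 0, 0, 0, 0, 0, 0]
    - [1, 0, 0, 0, 0, 0, 0]
    - [1, 0, 0, 0, 0, 0, 0]
    - [1, 0, 0, 0, 0, 0, 0]
    - [1, 0, 0, 0, 0, 0, 0]

```text
time_s: 14.92
tcp_pos: [0.5566, 0.0794, 0.0369]
ee_rot: [[0.999, 0.04, -0.001], [0.04, -0.999, 0.002], [-0.001, -0.002, -1.0]]
wrist_force: [-5.2, 5.9, 3.3]
gripper_width: 0.526
```

```bash
python3 go.py .558 .077 .037 2.4;python3 - <<'E'
from station import *;from h import *
c=capture("scene")
crop(c,245,150,70,70,9,"tr5")
crop(c,170,120,80,80,6,"tr5b")
c=capture("top")
crop(c,215,150,105,75,7,"tr5t")
E
```

```text
t 14.92 tcp [0.5566 0.0794 0.0369] yaw 2.28 tilt 0.15 w 0.526 F [-5.2  5.9  3.3] j [ 25.  28. -21.  -0. -41.  68.]
d [ 0.0013  0.0024 -0.0001] rv [-0.0021  0.0014 -0.0021]
```

View pics/tr5.png

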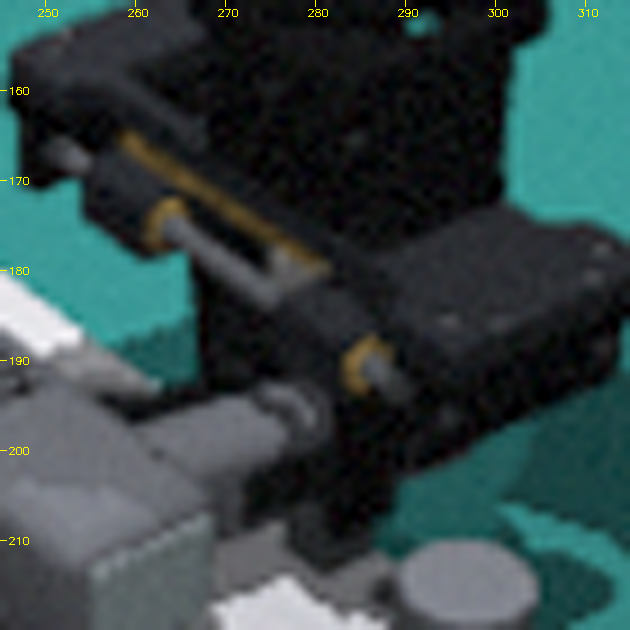

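View pics/tr5t.png

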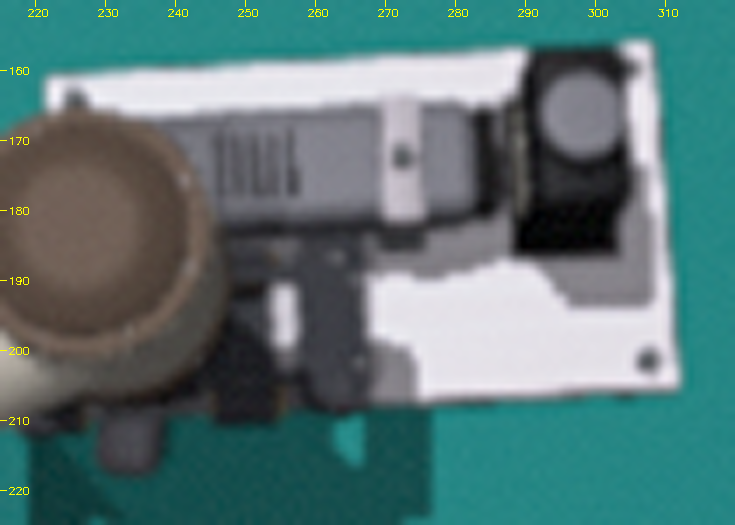

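The width stays at 45.8 mm under full grip, a hard stop matching the home position (45 mm plus pad-edge tilt). The bottle is still square on the pad at (597,170). Release.

Call:
jog_arm:
  moves:
    - [0, 0, 0, 0, 0, 0, 0]
    - [-0.4, 0, 0, 0, 0, 0, 0]
    - [-1, 0, 0, 0, 0, 0, 0]
    - [-1, 0, 0, 0, 0, 0, 0]
    - [-1, 0, 0, 0, 0, 0, 0]
    - [-1, 0, 0, 0, 0, 0, 0]
    - [-1, 0, 0, 0, 0, 0, 0]
    - [-1, 0, 0, 0, 0, 0, 0]
    - [-1, 0, 0, 0, 0, 0, 0]
    - [-1, 0, 0, 0, 0, 0, 0]

```text
time_s: 15.85
tcp_pos: [0.5582, 0.0784, 0.0371]
ee_rot: [[0.999, 0.042, 0.001], [0.042, -0.999, 0.001], [0.001, -0.001, -1.0]]
wrist_force: [0.3, -0.2, -0.3]
gripper_width: 0.992
```

```bash
python3 go.py .558 .077 .037 2.4;python3 - <<'E'
from station import *;from h import *
c=capture("scene")
crop(c,245,150,70,70,9,"tr6")
E
```

```text
t 15.85 tcp [0.5582 0.0784 0.0371] yaw 2.44 tilt 0.06 w 0.992 F [ 0.3 -0.2 -0.3] j [ 24.  28. -21.  -0. -41.  68.]
d [-0.0002  0.0014  0.0001] rv [-0.0005 -0.0009  0.0006]
```

View pics/tr6.png

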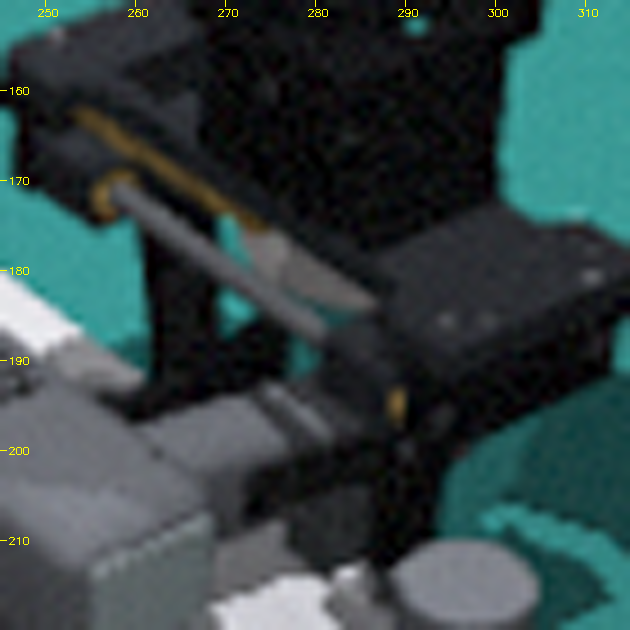

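The image matches the pre-squeeze picture, with the paddle end back at (275,188) and forces at zero. Lift.

Call:
jog_arm:
  moves:
    - [-1, 0, 0.001, -0.003, 0, 0, 0]
    - [-1, 0, 0.001, -0.012, 0, 0, 0]
    - [-1, 0, 0.001, -0.027, 0, 0, 0]
    - [-1, 0, 0.001, -0.045, 0, 0, 0]
    - [-1, 0, 0.001, -0.075, 0, 0, 0]
    - [-1, 0, 0.001, -0.11, 0, 0, 0]
    - [-1, 0, 0.001, -0.145, 0, 0, 0]
    - [-1, 0, 0.001, -0.17, 0, 0, 0]
    - [-1, 0, 0.001, -0.183, 0, 0, 0]
    - [-1, 0, 0.001, -0.183, 0, 0, 0]

```text
time_s: 16.73
tcp_pos: [0.5598, 0.0774, 0.2253]
ee_rot: [[0.999, 0.043, 0.009], [0.043, -0.999, 0.003], [0.009, -0.003, -1.0]]
wrist_force: [0.6, 0.3, 0.3]
gripper_width: 0.999
```

```bash
python3 go.py .646 -.1085 .22 2.4;python3 - <<'E'
from station import *;from h import *
c=capture("scene");crop(c,170,120,130,95,6,"pad4")
E
```

```text
t 16.73 tcp [0.5598 0.0774 0.2253] yaw 2.45 tilt 0.56 w 0.999 F [0.6 0.3 0.3] j [ 24.  16.  -8.   0. -65.  68.]
d [0.0781 0.1895 0.0056] rv [-0.0025 -0.0094  0.0008]
```

View pics/pad4.png

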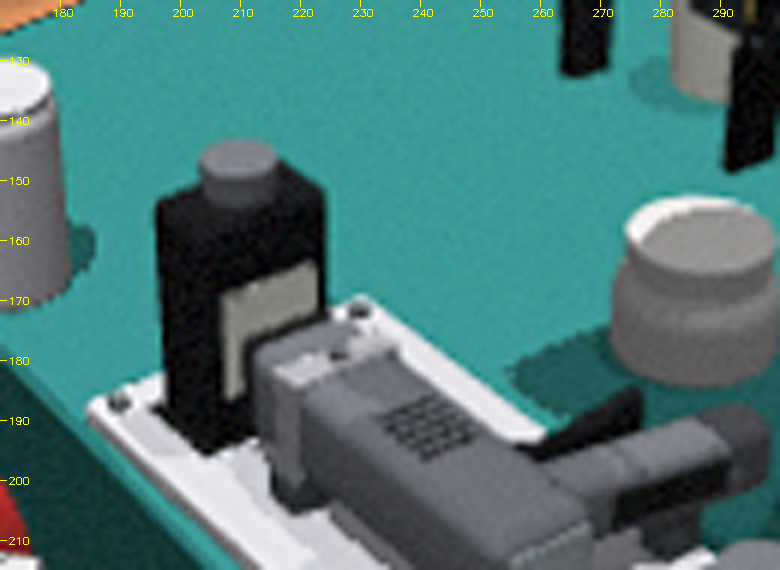

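The trigger is back out (paddle tip at (276,186), as before) and the bottle hasn't moved. Return to the bottle.

Call:
jog_arm:
  moves:
    - [-0.4, 0.006, 0.014, 0, 0, 0, 0]
    - [-0.4, 0.018, 0.042, 0, 0, 0, 0]
    - [-0.4, 0.032, 0.074, 0, 0, 0, 0]
    - [-0.4, 0.046, 0.107, 0, 0, 0, 0]
    - [-0.4, 0.058, 0.135, 0, 0, 0, 0]
    - [-0.4, 0.07, 0.163, 0, 0, 0, 0]
    - [-0.4, 0.078, 0.181, 0, 0, 0, 0]
    - [-0.4, 0.08, 0.188, 0, 0, 0, 0]
    - [-0.4, 0.08, 0.188, 0, 0, 0, 0]
    - [-0.4, 0.08, 0.188, 0, 0, 0, 0]

```text
time_s: 17.62
tcp_pos: [0.6449, -0.1073, 0.2188]
ee_rot: [[0.999, 0.042, -0.002], [0.042, -0.999, 0.0], [-0.002, -0.0, -1.0]]
wrist_force: [-0.8, -0.2, -0.3]
gripper_width: 0.702
```

```bash
python3 go.py .6465 -.1085 .0925 2.4
```

```text
t 17.62 tcp [ 0.6449 -0.1073  0.2188] yaw 2.39 tilt 0.14 w 0.702 F [-0.8 -0.2 -0.3] j [  5.  25.   5.  -0. -70.  88.]
d [0.0019 0.0013 0.1263] rv [-0.0005  0.0024 -0.0002]
```

Call:
jog_arm:
  moves:
    - [-0.4, 0.001, 0.001, 0.01, 0, 0, 0]
    - [-0.4, 0.001, 0.001, 0.03, 0, 0, 0]
    - [-0.4, 0.001, 0.001, 0.05, 0, 0, 0]
    - [-0.4, 0.001, 0.001, 0.07, 0, 0, 0]
    - [-0.4, 0.001, 0.001, 0.09, 0, 0, 0]
    - [-0.4, 0.001, 0.001, 0.107, 0, 0, 0]
    - [-0.4, 0.001, 0.001, 0.119, 0, 0, 0]
    - [-0.4, 0.001, 0.001, 0.125, 0, 0, 0]
    - [-0.4, 0.001, 0.001, 0.126, 0, 0, 0]
    - [-0.4, 0.001, 0.001, 0.126, 0, 0, 0]

```text
time_s: 18.45
tcp_pos: [0.647, -0.1081, 0.0943]
ee_rot: [[0.999, 0.043, 0.0], [0.043, -0.999, -0.0], [0.0, 0.0, -1.0]]
wrist_force: [1.0, -0.7, 0.7]
gripper_width: 0.704
```

Call:
jog_arm:
  moves:
    - [0.2, 0, 0, 0, 0, 0, 0]
    - [0.6, 0, 0, 0, 0, 0, 0]
    - [1, 0, 0, 0, 0, 0, 0]
    - [1, 0, 0, 0, 0, 0, 0]
    - [1, 0, 0, 0, 0, 0, 0]
    - [1, 0, 0, 0, 0, 0, 0]
    - [1, 0, 0, 0, 0, 0, 0]
    - [1, 0, 0, 0, 0, 0, 0]
    - [1, 0, 0, 0, 0, 0, 0]
    - [1, 0, 0, 0, 0, 0, 0]

```text
time_s: 19.28
tcp_pos: [0.6472, -0.1086, 0.095]
ee_rot: [[0.999, 0.042, 0.001], [0.042, -0.999, -0.0], [0.001, 0.0, -1.0]]
wrist_force: [-1.0, 0.1, 5.7]
gripper_width: 0.505
```

Call:
jog_arm:
  moves:
    - [1, 0, 0, -0.005, 0, 0, 0]
    - [1, 0, 0, -0.015, 0, 0, 0]
    - [1, 0, 0, -0.03, 0, 0, 0]
    - [1, 0, 0, -0.05, 0, 0, 0]
    - [1, 0, 0, -0.07, 0, 0, 0]
    - [1, 0, 0, -0.09, 0, 0, 0]
    - [1, 0, 0, -0.11, 0, 0, 0]
    - [1, 0, 0, -0.125, 0, 0, 0]
    - [1, 0, 0, -0.13, 0, 0, 0]
    - [1, 0, 0, -0.13, 0, 0, 0]

```text
time_s: 20.12
tcp_pos: [0.6473, -0.1085, 0.2256]
ee_rot: [[0.999, 0.042, 0.003], [0.042, -0.999, 0.0], [0.003, -0.0, -1.0]]
wrist_force: [-0.4, -0.3, -1.4]
gripper_width: 0.506
```

```bash
python3 go.py .465 .342 .22 2.4 .465 .342 .22 -7.8;python3 - <<'E'
from station import *;from h import *
c=capture("scene");crop(c,170,80,130,95,6,"lift2")
E
```

```text
t 20.12 tcp [ 0.6473 -0.1085  0.2256] yaw 2.42 tilt 0.17 w 0.506 F [-0.4 -0.3 -1.4] j [  5.  25.   5.   0. -70.  88.]
d [-0.1631 -0.4578  0.0052] rv [-0.0001 -0.0029  0.0003]
d [-0.1631 -0.4578  0.0052] rv [-0.0004 -0.0029  0.1783]
```

View pics/lift2.png

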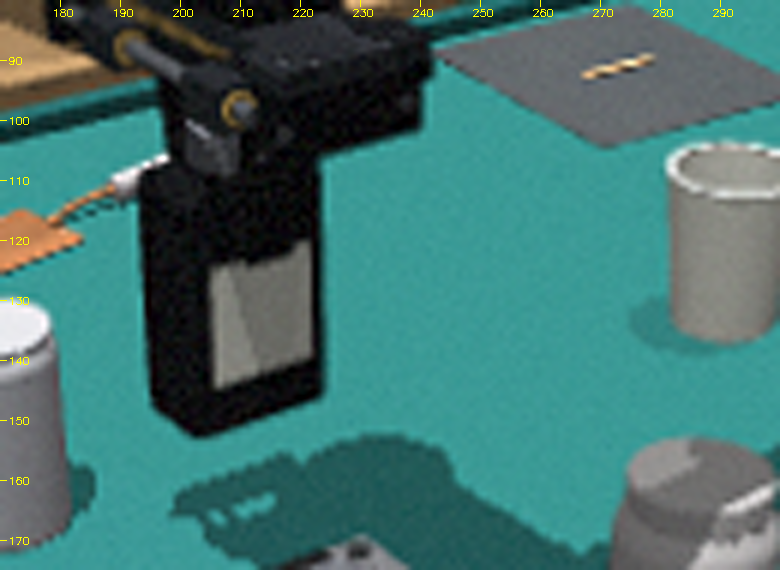

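The bottle is held upright. Carry it to the tray in two legs.

Call:
jog_arm:
  moves:
    - [1, -0.003, -0.009, 0, 0, 0, -0.01]
    - [1, -0.01, -0.028, 0, 0, 0, -0.02]
    - [1, -0.02, -0.055, 0, 0, 0, -0.03]
    - [1, -0.031, -0.087, 0, 0, 0, -0.04]
    - [1, -0.042, -0.119, 0, 0, 0, -0.05]
    - [1, -0.053, -0.151, 0, 0, 0, -0.06]
    - [1, -0.064, -0.183, 0, 0, 0, -0.07]
    - [1, -0.075, -0.215, 0, 0, 0, -0.08]
    - [1, -0.086, -0.245, 0, 0, 0, -0.09]
    - [1, -0.096, -0.272, 0, 0, 0, -0.098]

```text
time_s: 21.0
tcp_pos: [0.5372, 0.1609, 0.2225]
ee_rot: [[0.99, 0.141, -0.003], [0.141, -0.99, -0.001], [-0.003, 0.001, -1.0]]
wrist_force: [0.2, 1.3, -0.9]
gripper_width: 0.501
```

```bash
python3 go.py .465 .342 .22 8
```

```text
t 21.0 tcp [0.5372 0.1609 0.2225] yaw 8.13 tilt 0.17 w 0.501 F [ 0.2  1.3 -0.9] j [ 33.  16.  -9.  -0. -66.  65.]
d [-0.0459 -0.1895  0.0025] rv [0.0006 0.003  0.0022]
```

Call:
jog_arm:
  moves:
    - [1, -0.006, -0.025, 0, 0, 0, 0]
    - [1, -0.013, -0.053, 0, 0, 0, 0]
    - [1, -0.02, -0.082, 0, 0, 0, 0]
    - [1, -0.027, -0.11, 0, 0, 0, 0]
    - [1, -0.033, -0.137, 0, 0, 0, 0]
    - [1, -0.039, -0.16, 0, 0, 0, 0]
    - [1, -0.043, -0.177, 0, 0, 0, 0]
    - [1, -0.045, -0.186, 0, 0, 0, 0]
    - [1, -0.046, -0.189, 0, 0, 0, 0]
    - [1, -0.046, -0.189, 0, 0, 0, 0]

```text
time_s: 21.83
tcp_pos: [0.4667, 0.34, 0.2231]
ee_rot: [[0.99, 0.141, -0.001], [0.141, -0.99, -0.001], [-0.002, 0.001, -1.0]]
wrist_force: [0.0, -1.7, -1.3]
gripper_width: 0.502
```

```bash
python3 go.py .465 .342 .115 8
```

```text
t 21.83 tcp [0.4667 0.34   0.2231] yaw 8.09 tilt 0.11 w 0.502 F [ 0.  -1.7 -1.3] j [ 52.  17.  -6.  -0. -66.  46.]
d [-0.0012 -0.0024  0.1081] rv [0.0012 0.0016 0.0016]
```

Call:
jog_arm:
  moves:
    - [1, -0.001, -0.002, 0.008, 0, 0, 0]
    - [1, -0.001, -0.002, 0.023, 0, 0, 0]
    - [1, -0.001, -0.002, 0.04, 0, 0, 0]
    - [1, -0.001, -0.002, 0.057, 0, 0, 0]
    - [1, -0.001, -0.002, 0.074, 0, 0, 0]
    - [1, -0.001, -0.002, 0.09, 0, 0, 0]
    - [1, -0.001, -0.002, 0.102, 0, 0, 0]
    - [1, -0.001, -0.002, 0.108, 0, 0, 0]
    - [1, -0.001, -0.002, 0.108, 0, 0, 0]
    - [1, -0.001, -0.002, 0.108, 0, 0, 0]

```text
time_s: 22.67
tcp_pos: [0.4665, 0.3412, 0.116]
ee_rot: [[0.99, 0.139, 0.0], [0.139, -0.99, -0.0], [0.0, 0.0, -1.0]]
wrist_force: [0.4, 0.1, -1.3]
gripper_width: 0.501
```

```bash
python3 go.py .465 .342 .0885 8;python3 - <<'E'
from station import *;from h import *
c=capture("scene");crop(c,315,170,120,125,5,"tray1")
E
```

```text
t 22.67 tcp [0.4665 0.3412 0.116 ] yaw 7.99 tilt 0.02 w 0.501 F [ 0.4  0.1 -1.3] j [ 52.  23. -15.   0. -52.  46.]
d [-0.0014 -0.001   0.0275] rv [ 0.0004 -0.     -0.0001]
```

View pics/tray1.png

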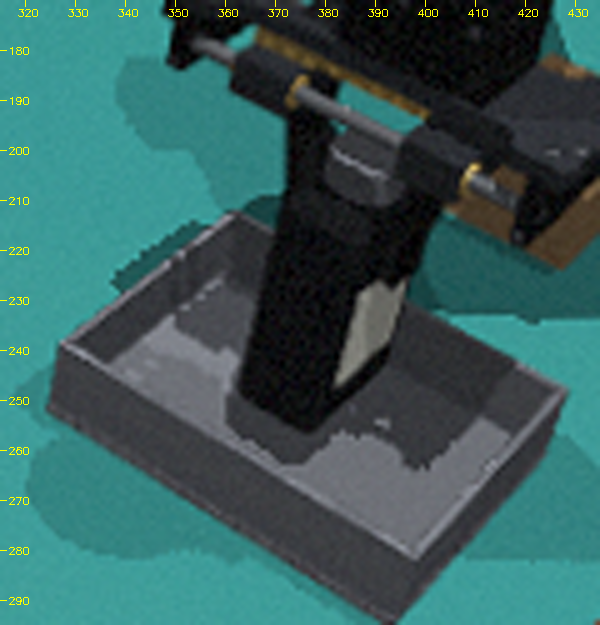

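The bottle is inside the tray's outline, base corner at (375,255) above the floor, leaning only with perspective, as the fingers do. Lower slowly.

Call:
jog_arm:
  moves:
    - [1, 0, 0, 0.004, 0, 0, 0]
    - [1, 0, 0, 0.009, 0, 0, 0]
    - [1, 0, 0, 0.014, 0, 0, 0]
    - [1, 0, 0, 0.019, 0, 0, 0]
    - [1, 0, 0, 0.023, 0, 0, 0]
    - [1, 0, 0, 0.025, 0, 0, 0]
    - [1, 0, 0, 0.027, 0, 0, 0]
    - [1, 0, 0, 0.027, 0, 0, 0]
    - [1, 0, 0, 0.027, 0, 0, 0]
    - [1, 0, 0, 0.027, 0, 0, 0]

```text
time_s: 23.55
tcp_pos: [0.4663, 0.3419, 0.0892]
ee_rot: [[0.99, 0.14, 0.0], [0.14, -0.99, 0.0], [0.0, -0.0, -1.0]]
wrist_force: [0.1, -0.0, -0.7]
gripper_width: 0.502
```

```bash
python3 go.py .465 .342 .0875 8;python3 - <<'E'
from station import *;from h import *
c=capture("scene");crop(c,315,170,120,125,5,"tray2")
E
```

```text
t 23.55 tcp [0.4663 0.3419 0.0892] yaw 8.04 tilt 0.02 w 0.502 F [ 0.1 -0.  -0.7] j [ 52.  25. -16.   0. -49.  46.]
d [-0.0012 -0.0003  0.0017] rv [-0.0002 -0.0004  0.0006]
```

View pics/tray2.png

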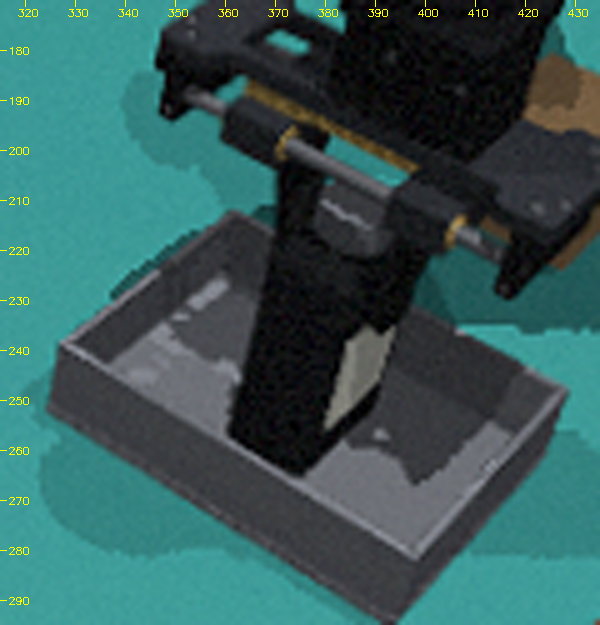

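Call:
jog_arm:
  moves:
    - [1, 0, 0, 0.001, 0, 0, 0]
    - [1, 0, 0, 0.0015, 0, 0, 0]
    - [1, 0, 0, 0.002, 0, 0, 0]
    - [1, 0, 0, 0.002, 0, 0, 0]
    - [1, 0, 0, 0.002, 0, 0, 0]
    - [1, 0, 0, 0.002, 0, 0, 0]
    - [1, 0, 0, 0.002, 0, 0, 0]
    - [1, 0, 0, 0.002, 0, 0, 0]
    - [1, 0, 0, 0.002, 0, 0, 0]
    - [1, 0, 0, 0.002, 0, 0, 0]

```text
time_s: 24.43
tcp_pos: [0.4662, 0.3419, 0.0879]
ee_rot: [[0.99, 0.14, 0.001], [0.14, -0.99, 0.0], [0.001, -0.0, -1.0]]
wrist_force: [-2.3, -1.2, 6.1]
gripper_width: 0.505
```

```bash
python3 go.py .465 .342 .0875 8
```

```text
t 24.43 tcp [0.4662 0.3419 0.0879] yaw 8.05 tilt 0.04 w 0.505 F [-2.3 -1.2  6.1] j [ 52.  25. -16.   0. -49.  46.]
d [-0.0012 -0.0003  0.0004] rv [-0.0003 -0.0006  0.0009]
```

Floor contact (Fz +6 N). Release and rise.

Call:
jog_arm:
  moves:
    - [1, 0, 0, -0.0005, 0, 0, 0]
    - [0.4, 0, 0, -0.0005, 0, 0, 0]
    - [0, 0, 0, -0.0005, 0, 0, 0]
    - [-0.3, 0, 0, -0.0005, 0, 0, 0]
    - [-0.6, 0, 0, -0.0005, 0, 0, 0]
    - [-0.6, 0, 0, -0.0005, 0, 0, 0]
    - [-0.6, 0, 0, -0.0005, 0, 0, 0]
    - [-0.6, 0, 0, -0.0005, 0, 0, 0]
    - [-0.6, 0, 0, -0.0005, 0, 0, 0]
    - [-0.6, 0, 0, -0.0005, 0, 0, 0]

```text
time_s: 25.27
tcp_pos: [0.4661, 0.3418, 0.0874]
ee_rot: [[0.99, 0.14, -0.0], [0.14, -0.99, -0.0], [-0.0, 0.0, -1.0]]
wrist_force: [0.6, 0.1, 0.1]
gripper_width: 0.795
```

Call:
jog_arm:
  moves:
    - [-0.6, 0, 0, -0.005, 0, 0, 0]
    - [-0.6, 0, 0, -0.015, 0, 0, 0]
    - [-0.6, 0, 0, -0.03, 0, 0, 0]
    - [-0.6, 0, 0, -0.05, 0, 0, 0]
    - [-0.6, 0, 0, -0.075, 0, 0, 0]
    - [-0.6, 0, 0, -0.1, 0, 0, 0]
    - [-0.6, 0, 0, -0.125, 0, 0, 0]
    - [-0.6, 0, 0, -0.14, 0, 0, 0]
    - [-0.6, 0, 0, -0.15, 0, 0, 0]
    - [-0.6, 0, 0, -0.15, 0, 0, 0]

```text
time_s: 26.1
tcp_pos: [0.4671, 0.3426, 0.2409]
ee_rot: [[0.99, 0.14, 0.004], [0.14, -0.99, 0.004], [0.005, -0.004, -1.0]]
wrist_force: [0.9, -0.5, 0.5]
gripper_width: 0.804
```

Call:
jog_arm:
  moves:
    - [-0.6, -0.01, -0.02, 0, 0, 0, 0]
    - [-0.6, -0.01, -0.05, 0, 0, 0, 0]
    - [-0.6, -0.01, -0.08, 0, 0, 0, 0]
    - [-0.6, -0.01, -0.1, 0, 0, 0, 0]
    - [-0.6, -0.01, -0.12, 0, 0, 0, 0]
    - [-0.6, -0.01, -0.12, 0, 0, 0, 0]
    - [-0.6, -0.01, -0.12, 0, 0, 0, 0]
    - [-0.6, -0.01, -0.12, 0, 0, 0, 0]
    - [-0.6, -0.01, -0.12, 0, 0, 0, 0]
    - [-0.6, -0.01, -0.12, 0, 0, 0, 0]

```text
time_s: 26.93
tcp_pos: [0.4396, 0.4583, 0.2376]
ee_rot: [[0.99, 0.139, -0.0], [0.139, -0.99, -0.0], [-0.0, 0.0, -1.0]]
wrist_force: [-0.1, 0.6, 0.4]
gripper_width: 0.801
```

```bash
python3 go.py; python3 - <<'E'
from station import *;from h import *
c=capture("scene");cv2.imwrite("pics/end_s.png",cv2.resize(c["frame"][:,:,::-1],(800,600)))
b=c
c=capture("top");cv2.imwrite("pics/end_t.png",cv2.resize(c["frame"][:,:,::-1],(800,600)))
E
```

```text
t 26.93 tcp [0.4396 0.4583 0.2376] yaw 7.98 tilt 0.02 w 0.801 F [-0.1  0.6  0.4] j [ 61.  23.   3.  -0. -71.  37.]
```

View pics/end_s.png

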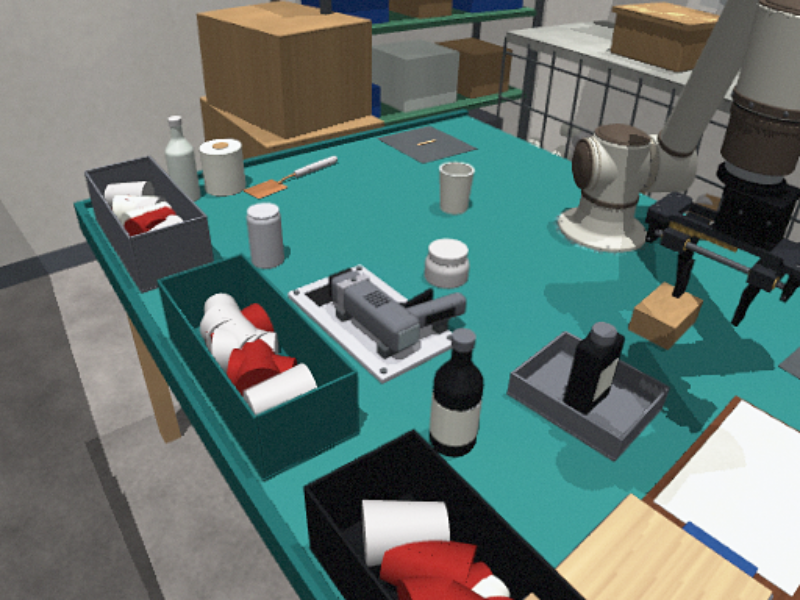

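View pics/end_t.png

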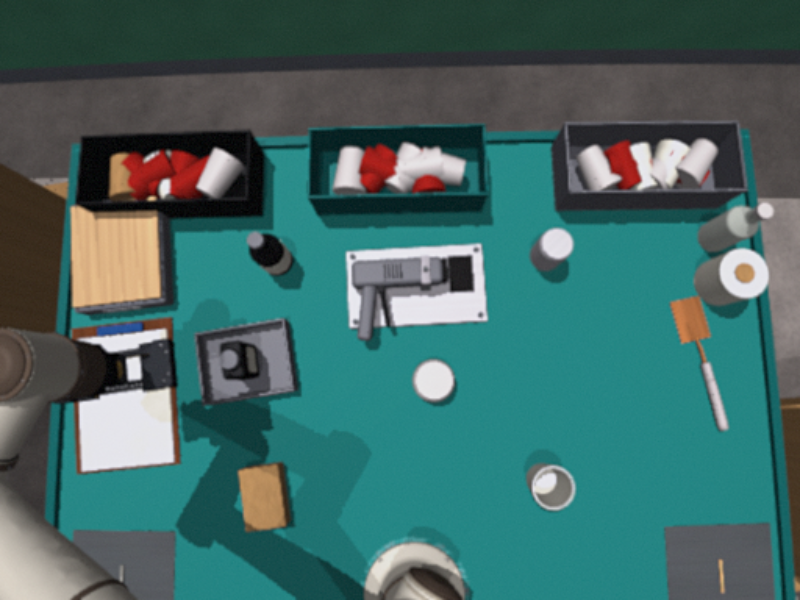

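The bottle stands in the tray: scene (595,367), top (238,360). The gun trigger is out and the bystanders are unmoved. A quick numeric check of upright, then hand in.

```bash
python3 - <<'E'
from station import *;from h import *
c={n:capture(n) for n in("top","scene")}
def R(y): y=np.radians(y);return np.array([[np.cos(y),-np.sin(y)],[np.sin(y),np.cos(y)]])
ims=[]
for n,(x0,y0,w,h) in(("top",(115,195,90,75)),("scene",(330,190,90,75))):
    im=cv2.resize(c[n]["frame"][y0:y0+h,x0:x0+w,::-1],None,fx=4.4,fy=4.4,interpolation=2)
    P=np.array([[*(R(8)@[a*.036,b*.022]+[.4658,.342]),z] for z in(.005,.123) for a,b in((1,1),(1,-1),(-1,-1),(-1,1))])
    q=((proj(c[n],P)-[x0,y0]+.5)*4.4).astype(int)
    for i,j in((0,1),(1,2),(2,3),(3,0),(4,5),(5,6),(6,7),(7,4),(0,4),(1,5),(2,6),(3,7)):cv2.line(im,tuple(q[i].tolist()),tuple(q[j].tolist()),(0,255,255),1)
    ims.append(im)
cv2.imwrite("pics/endov.png",np.hstack(ims))
d=pickle.load(open("c0.pkl","rb"))
for n in d:
    df=cv2.GaussianBlur(cv2.absdiff(d[n]["frame"],c[n]["frame"]),(5,5),0).max(2)
    print(n,[(k,int(df[y-8:y+8,x-8:x+8].mean())) for k,(x,y) in (dict(rb=(172,160),can=(353,160),tub=(278,243)) if n=="top" else dict(rb=(292,255),can=(170,150),tub=(286,170))).items()])
E
```

```text
scene [('rb', 5), ('can', 2), ('tub', 2)]
top [('rb', 4), ('can', 5), ('tub', 5)]
```

View pics/endov.png

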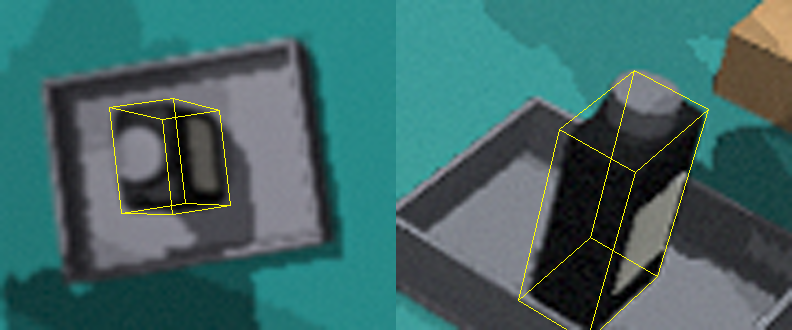

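The upright wireframe fits in both views, and the bystanders show no change. Handing in.

```bash
python3 -c "
from station import *
print(finish_job())"
```

```text
the job is handed in; nothing more can be done
None
```

The whole job was carried out and handed in at about 27 s of the 69 s allowed; the hand-in gave no verdict.

1. **Pad:** I stood the bottle on the pad within about 1–2 mm by tool pose and image. It was square to the nose and let go.
2. **Trigger:** I squeezed it against the grip until the fingers met a hard stop. They stayed at 45.8 mm under full grip, against 45 mm for fully in. I have no trigger angle reading, so "fully in" rests on that width.
3. **Hold time:** the squeeze lasted about 1.2 s rather than the half second asked, because I checked it before releasing.
4. **Release:** after opening, the paddle was back where it started in the images, with the bottle still on the pad.
5. **Tray:** I stood the bottle near the middle of the tray, released it and moved the arm clear.

**Last checks:** an upright outline drawn at the release pose fits the bottle in both views. The round bottle, can and tub show no change in the images, and the wrist force is near zero. One reading differed from the rest: before the squeeze the gap from trigger to grip measured about 54 mm in the images, against 58 mm in the text, which I put down to shadow and dark edges.

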